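# Put the hook stand back on the washbasin shelf and hang up the tools

## Robot

A 7-joint arm with a two-finger parallel gripper is mounted at the origin on the work surface. World frame = base frame: x ahead of the robot, y to its left, z up, the work surface at z = 0. Lengths are in mm, angles in degrees, forces in N, time in s.
With the tool pointing down it reaches from about 350 to 900 mm from the base axis. Payload 7.2 kg.
Tool frame: the origin (TCP) lies at the very end of the fingers, on their centre line; the grasp point (between the pads) lies 19 mm behind it; z points along the fingers, y is the line along which they close (so a half turn about z gives the same grasp; the last joint's range is limited). The gripper opens to 88 mm and grips with 3 to 60 N. Pads are 20 mm wide; open, the fingers measure 115 mm over their backs; the gripper's body (75 mm by 178 mm) begins 61 mm behind the grasp point.
Start: joints at [-77.876, 23.554, -0.728, 91.456, 0.321, 64.991, -4.71], TCP at [172.612, 600.695, 222.653] pointing down, gripper open.
Joint ranges: [-169.25, 169.25], [-16.82, 113.86], [-84.01, 82.57], [7.8, 145.47], [-59.2, 239.2], [7.22, 106.19], [-163.78, 163.78]. Speed limits (degrees/s): [136.94, 136.94, 172.46, 172.46, 180, 180, 180].

## Interface

Orientations are given as [roll, pitch, yaw] about the fixed x, y, z axes, in that order (R = Rz(yaw) Ry(pitch) Rx(roll)).
In Python, from station import get_obs, viewer, job gives the robot as it stands.
- The arm moves only by the tool step_arm, never from a script. Its arguments are lists of equal length, an entry for each row: "travel": the shift along the tool's x, y, z each as a share of 15 cm, from -1 to 1, a list of three; "twist": the turn, a rotation vector about the tool's x, y, z each as a share of pi rad, from -1 to 1, a list of three; "fingers": the opening, from 0 (shut) to 1 (fully open). A call has 1 to 10 rows; each row is the pose to reach, as a shift and turn from the pose commanded when the call began, along the tool's axes at that moment, turning the shorter way round; what a row does not reach only later rows make up. A row lasts 1/8 s, in which the tool goes at most 62.5 mm and 10.7 degrees, less where a joint would pass 70% of its speed; a pose out of reach is approached as far as the arm can. A call with a number of a shift or a turn outside -1 to 1 is refused whole. A call with a gripper value outside its range is refused whole. The fingers move at their own pace and stop on an object; "newtons" is the grip in N (left out, the last holds). Time passes only in rows, so rows that repeat a pose let the fingers close. It gives the time, the measured TCP pose, the force, the opening and the grip force at its end, in the units of the state.
- get_obs(): the state, without advancing time (a new reading comes with each control period).
- viewer.camera(name): name is "scene" or "top" or "wrist"; returns a dict with "pixels" (420x560x3 uint8, blue, green, red), "fx", "fy", "cx", "cy" (pixels), "origin" and "rotation" of the camera in the world. Camera axes: x right, y down, z forward; pixel columns grow to the right and rows downward; lengths in mm; the calibration is good to about 2 mm. The wrist camera is an equidistant fisheye: a pixel r from the principal point sees the ray r / f radians off the axis. A picture is of the moment at which its call begins. There is no depth.
- job.job_done(): hands the job in; it is judged then, once.
The state is a dict: "clock": time; "q": joint angles; "qvel": joint speeds; "effort": joint torques, N m; "tool_pos": TCP position; "eef_rot": TCP orientation; "force": force on the tool from outside, world axes, zero at the start; "torque": the same for the moment, N m; "gripper_width": finger opening in mm; "grip_force": force on a finger pad.
Only numpy, scipy, OpenCV 4.12 (cv2) and the standard library are available. Lean on these libraries where they do the work, as an engineer would, in place of code of your own. Each camera call takes 0.05 s, during which the arm holds its last target. There are 200 camera calls.

## Task

Get the washbasin shelf ready for use after cleaning: swing the round mirror's arm out from in front of the hook stand until it points straight to the front, towards the robot (at right angles to the back edge of the shelf), put the hook bar back on its square post, fully home and with its hooks to the front, and hang every tool that lies on the tiles (three or four of these: tongue cleaner, nail brush, foot file, comb) by its eye on the hooks, one to a hook. Leave the other things standing where they are.

Things in the scene. Friction and masses are not known exactly. Their poses are not given: they have to be found in the camera images.
- stand: hook stand, fixed: steel foot 120 x 160 x 12 mm (front edge 45 mm before the column), upright column 26 x 26 mm, on it a darker square stub 16 x 16 mm, 35 mm tall, its top 10 mm tapering to 9 mm. Origin on the tiles on the column's axis; z up; its front is -x (towards the robot, yaw within 0.2 rad); stub's sides parallel to x and y
- stand_shoulder (a point): top of the 26 mm column on its axis, 165 mm above the tiles: the shoulder round the stub on which the hook bar's block rests. Axes as stand
- hookbar: loose steel hook bar, 0.3 kg: block 40 x 40 x 46 mm with a square bore from below (18 mm wide, 38 deep), cross bar 226 mm long along y, hooks on its -x side (front), black square grip 24 x 24 x 34 mm on top (80 mm tall in all). Starts standing on the tiles. Origin: centre of the block's underside (bore's mouth), z up. Home: origin on the stand's shoulder, x as the stand's x
- hook1 (a point): middle of hook 1's level root, at x -15, y 98, z 34 mm of the bar. Hook: 6 mm round bar, level from the cross bar (face at x -6) to x -22, then bent, running 36 mm forward and up at 50 degrees to its free end at x -45, z 62. An eye goes over the free end and slides down to the root. Axes as the bar's
- hook2 (a point): middle of hook 2's level root, at x -15, y 42, z 34 mm of the bar. Hook: 6 mm round bar, level from the cross bar (face at x -6) to x -22, then bent, running 36 mm forward and up at 50 degrees to its free end at x -45, z 62. An eye goes over the free end and slides down to the root. Axes as the bar's
- hook3 (a point): middle of hook 3's level root, at x -15, y -42, z 34 mm of the bar. Hook: 6 mm round bar, level from the cross bar (face at x -6) to x -22, then bent, running 36 mm forward and up at 50 degrees to its free end at x -45, z 62. An eye goes over the free end and slides down to the root. Axes as the bar's
- hook4 (a point): middle of hook 4's level root, at x -15, y -98, z 34 mm of the bar. Hook: 6 mm round bar, level from the cross bar (face at x -6) to x -22, then bent, running 36 mm forward and up at 50 degrees to its free end at x -45, z 62. An eye goes over the free end and slides down to the root. Axes as the bar's
- mirror (a joint): swing of the mirror's arm about its upright post, rad: 0 = arm points to world -y (sideways), growing as it swings towards the robot (clockwise from above); 1.571 = straight to the front (world -x). Range 0 to 2.4; stiff pivot (0.1 N m), stays where left
- mirror_hinge (a point): on the axis of the mirror's post at arm height, 167 mm above the tiles. The post is fixed on a 110 mm round foot and ends in a 20 mm ball, top at 210 mm
- mirror_grip (a point): on the mirror's bare arm, a level tube 12 mm thick, 70 mm from the post's axis, 167 mm above the tiles; can be pinched from above and led round. Further out it carries the round upright mirror, 140 mm across, 12 thick, centre 200 mm from the axis, its plane containing the arm (97 to 237 mm above the tiles). Own -y points out along the arm, z up
- cleaner: tongue cleaner: orange plastic, head a flat open loop 39 mm wide. Loose, 20 to 60 g, 142 mm long; may be absent. Flat handle 16 mm wide, 7 thick, x +26 to -44 mm; eye at the +x end, head at the -x end (to x -85). Origin: underside of the handle, 40 mm from the eye's centre; z normal to the flat. Starts flat on the tiles, eye away from the robot
- cleaner_eye (a point): centre of the cleaner's eye (x 40, z 3.5 mm of the cleaner): ring of 7 mm round bar, hole 20 mm wide, 34 mm outside. Axes as cleaner; the hole's axis is z
- nailbrush: long-handled nail brush: white plastic, head 44 x 26 mm, 11 mm of grey bristles on its +z face. Loose, 20 to 60 g, 142 mm long; may be absent. Flat handle 16 mm wide, 7 thick, x +26 to -44 mm; eye at the +x end, head at the -x end (to x -85). Origin: underside of the handle, 40 mm from the eye's centre; z normal to the flat. Starts flat on the tiles, eye away from the robot
- nailbrush_eye (a point): centre of the nailbrush's eye (x 40, z 3.5 mm of the nailbrush): ring of 7 mm round bar, hole 20 mm wide, 34 mm outside. Axes as nailbrush; the hole's axis is z
- footfile: foot file: pale wood, head a flat paddle 43 x 34 mm with a grey abrasive face. Loose, 20 to 60 g, 142 mm long; may be absent. Flat handle 16 mm wide, 7 thick, x +26 to -44 mm; eye at the +x end, head at the -x end (to x -85). Origin: underside of the handle, 40 mm from the eye's centre; z normal to the flat. Starts flat on the tiles, eye away from the robot
- footfile_eye (a point): centre of the footfile's eye (x 40, z 3.5 mm of the footfile): ring of 7 mm round bar, hole 20 mm wide, 34 mm outside. Axes as footfile; the hole's axis is z
- comb: comb: black plastic, head 43 mm long with a spine on its +y side and teeth on its -y side, 28 mm wide in all. Loose, 20 to 60 g, 142 mm long; may be absent. Flat handle 16 mm wide, 7 thick, x +26 to -44 mm; eye at the +x end, head at the -x end (to x -85). Origin: underside of the handle, 40 mm from the eye's centre; z normal to the flat. Starts flat on the tiles, eye away from the robot
- comb_eye (a point): centre of the comb's eye (x 40, z 3.5 mm of the comb): ring of 7 mm round bar, hole 20 mm wide, 34 mm outside. Axes as comb; the hole's axis is z
- tumbler: steel tumbler, 74 mm wide, 100 mm high; bystander, loose, not to be disturbed. Origin under its centre, on the tiles
- soapbox: empty white plastic soap box without lid, 110 x 75 x 32 mm; bystander, loose, not to be disturbed. Origin under its centre, on the tiles
- lotion: white plastic bottle, 60 mm wide, 160 mm high; bystander, loose, not to be disturbed. Origin under its centre, on the tiles
- jar: low amber glass jar with metal lid, 60 mm wide, 45 mm high; bystander, loose, not to be disturbed. Origin under its centre, on the tiles
- sprayer: aluminium can, 48 mm wide, 140 mm high; bystander, loose, not to be disturbed. Origin under its centre, on the tiles
- brushstand: dark silicone toothbrush stand with five slots, 55 x 170 x 90 mm, three toothbrushes in it up to 190 mm high; bystander, loose, not to be disturbed. Origin under its centre, on the tiles
There are look-alikes about, which are no part of the job. Several things look just like the nailbrush: the one meant starts nearest to the robot's base. Of the things that look like the cleaner, the smaller one is meant.

How it is judged:
By the outcome, as a careful person would: the job done as asked, in the order asked, and still so for the second after the job is handed in, with the robot touching nothing.
Of cleaner, nailbrush, footfile, comb only 3 to 4 are there at a start; the rules pass over those that are not, and their reading is None.
At some moment in a run one of cleaner, nailbrush, footfile, comb may be knocked a few centimetres aside while the robot is not near it.
Once in a run the grip may slacken for a moment while it holds something.
It also fails if it takes over 208 s, if anything falls off the work surface, if the arm or the gripper's body presses on something with over 40 N, if the wrist force passes 120 N, or if a joint passes its speed limit or range.

## Working session

There is one attempt and no reset: what is moved stays moved. The work goes in short steps, Python scripts to look and compute and a tool call to move; the robot and the scene stay as the last step left them, time stands still between calls to the robot, and variables do not carry over. Pictures are saved under pics/ and viewed, at most 14 in all, crops included, and the job is handed in when it is done.

Besides the shell and the picture viewer there is one more tool, called after "Request:" as name(argument=value, ...) on one line, values as JSON. step_arm: Moves the arm, as the interface text tells. Its arguments: {"type":"object","properties":{"travel":{"type":"array","items":{"type":"array","items":{"type":"number"}}},"twist":{"type":"array","items":{"type":"array","items":{"type":"number"}}},"fingers":{"type":"array","items":{"type":"number"}},"newtons":{"type":"number"}},"required":["travel","twist","fingers"]}

```bash
ls; mkdir -p pics; python3 - <<'E'
from station import get_obs, viewer
import cv2,numpy as np
print(get_obs())
for n in ["scene","top","wrist"]:
    c=viewer.camera(n); cv2.imwrite(f"pics/{n}0.png",c["pixels"]); print(n,{k:np.round(v,3).tolist() for k,v in c.items() if k!="pixels"})
E
```

```text
pics
{'clock': 0.0, 'q': array([-77.87434806,  23.6002558 ,  -0.72850205,  91.50450356,
         0.31969877,  64.99018272,  -4.70946615]), 'qvel': array([-0.09928786,  0.04915068, -0.04076887, -0.0430099 ,  0.0639578 ,
        0.03083452, -0.01880666]), 'effort': array([-8.54911941e-04, -5.87953377e+01,  6.41732309e-01, -2.91085500e+01,
       -5.37444942e-02,  1.81555777e-02,  1.42436243e-04]), 'tool_pos': array([172.51314671, 600.1849076 , 221.80321686]), 'eef_rot': array([-1.79907242e+02,  5.48530958e-03,  1.63968096e+02]), 'force': array([ 0.05703034,  0.37588104, -0.49903887]), 'torque': array([ 0.01495185,  0.03871594, -0.02421128]), 'grip_force': 0.0, 'gripper_width': 87.75600516005062}
scene {'fx': 416.436, 'fy': 416.436, 'cx': 288.006, 'cy': 212.623, 'origin': [1057.365, 635.412, 1001.555], 'rotation': [-137.175, -0.436, 141.229]}
top {'fx': 386.294, 'fy': 386.294, 'cx': 277.353, 'cy': 209.581, 'origin': [461.941, 19.497, 1184.089], 'rotation': [-175.893, -0.723, -91.003]}
wrist {'fx': 325.192, 'fy': 325.192, 'cx': 281.196, 'cy': 209.785, 'origin': [91.669, 623.505, 384.84], 'rotation': [162.255, 0.057, 73.965]}
```

```bash
python3 - <<'E'
import cv2
for n in ["scene","top"]:
    cv2.imwrite(f"pics/{n}0b.png",cv2.resize(cv2.imread(f"pics/{n}0.png"),(800,600),interpolation=cv2.INTER_CUBIC))
E
```

```text
(no output)
```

View pics/top0b.png

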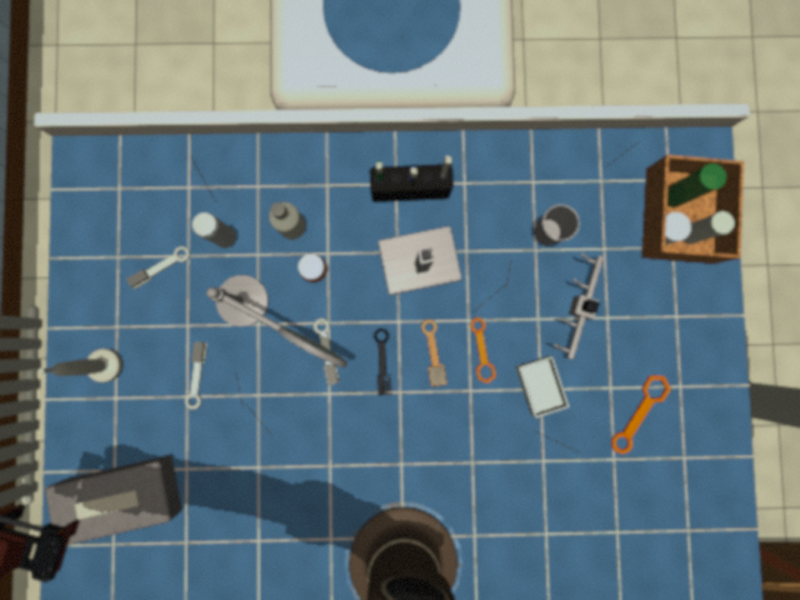

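View pics/scene0b.png

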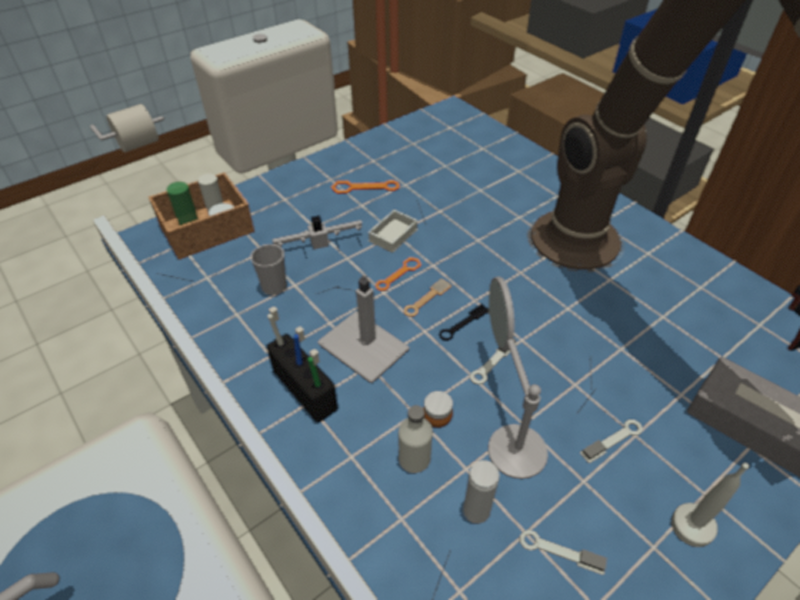

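```bash
cat > h.py <<'E'
import numpy as np, cv2
from scipy.spatial.transform import Rotation as R
from station import get_obs, viewer
rot=lambda e:R.from_euler('xyz',e,degrees=True)
def shot(name,fn=None):
    c=viewer.camera(name); c['name']=name
    if fn: cv2.imwrite(fn,c['pixels'])
    return c
def ray(c,px):
    px=np.atleast_2d(px).astype(float); d=(px-[c['cx'],c['cy']])/[c['fx'],c['fy']]
    if c['name']=='wrist':
        th=np.linalg.norm(d,axis=1,keepdims=True)+1e-9
        v=np.hstack([d/th*np.sin(th),np.cos(th)])
    else: v=np.hstack([d,np.ones((len(d),1))])
    return rot(c['rotation']).apply(v) if np.ndim(c['rotation'])==1 else v@np.array(c['rotation']).T
def plane(c,px,z):
    v=ray(c,px); o=np.array(c['origin']); return o+v*((z-o[2])/v[:,2])[:,None]
def proj(c,P):
    r=rot(c['rotation']) if np.ndim(c['rotation'])==1 else R.from_matrix(c['rotation'])
    v=r.inv().apply(np.atleast_2d(P)-np.array(c['origin']))
    if c['name']=='wrist':
        s=np.linalg.norm(v[:,:2],axis=1); th=np.arctan2(s,v[:,2]); d=v[:,:2]/s[:,None]*th[:,None]
    else: d=v[:,:2]/v[:,2:]
    return d*[c['fx'],c['fy']]+[c['cx'],c['cy']]
def go(*targets,cmd=None):
    """targets: (pos,R or euler); prints travel, twist relative to present pose"""
    o=get_obs(); p,r=(o['tool_pos'],rot(o['eef_rot'])) if cmd is None else (np.array(cmd[0]),rot(cmd[1]))
    for q,e in targets:
        e=e if isinstance(e,R) else rot(e)
        print('travel',np.round(r.inv().apply(np.array(q)-p)/150,3).tolist(),'twist',np.round((r.inv()*e).as_rotvec()/np.pi,3).tolist())
E
cat > /tmp/c.py <<'E'
E
python3 - <<'E'
from h import *
c={'name':'top','fx':386.294,'fy':386.294,'cx':277.353,'cy':209.581,'origin':[461.941,19.497,1184.089],'rotation':[-175.893,-0.723,-91.003]}
D={'post ball z200':((242,300),12),'stand col top':((424,258),200),'footbl':((388,293),12),'footbr':((461,279),12),'foottl':((378,243),12),'foottr':((448,228),12),
'bar top':((592,305),80),'bar e1':((601,258),40),'bar e2':((571,357),40),'nail eye':((321,324),4),'nail head':((332,384),4),'comb eye':((381,335),4),'comb end':((383,394),4),
'file eye':((430,327),4),'file end':((438,385),4),'cl eye':((478,325),4),'cl end':((486,380),4),'mir tip':((345,362),167),'postball':((213,294),200),'nb2':((195,402),4),'nb3':((182,254),4),'base':((403,555),0)}
for k,(p,z) in D.items(): print(k,np.round(plane(c,np.array(p)*.7,z)[0],0))
E
```

```text
post ball z200 [550. 330.  12.]
stand col top [606. -45. 200.]
footbl [560.  21.  12.]
footbr [ 587. -136.   12.]
foottl [668.  40.  12.]
foottr [ 698. -111.   12.]
bar top [ 523. -390.   80.]
bar e1 [ 624. -428.   40.]
bar e2 [ 418. -356.   40.]
nail eye [496. 165.   4.]
nail head [369. 142.   4.]
comb eye [471.  37.   4.]
comb end [346.  35.   4.]
file eye [486. -68.   4.]
file end [363. -82.   4.]
cl eye [ 489. -171.    4.]
cl end [ 371. -185.    4.]
mir tip [421. 101. 167.]
postball [547. 332. 200.]
nb2 [337. 431.   4.]
nb3 [652. 461.   4.]
base [13. -2.  0.]
```

```bash
python3 - <<'E'
from h import *
a=([172.6,600.7,222.7],[180,0,164]);b=([285,500,330],[180,0,130]);c=([400,385,350],[180,0,95]);d=([480,290,350],[180,0,61])
go(b,cmd=a);go(c,cmd=b);go(d,cmd=c)
E
```

```text
travel [-0.905, -0.439, -0.715] twist [-0.0, -0.0, 0.189]
travel [-1.08, 0.094, -0.133] twist [0.0, -0.0, 0.194]
travel [-0.677, 0.476, 0.0] twist [0.0, -0.0, 0.189]
```

Request:
step_arm(travel=[[-0.3, -0.15, -0.5], [-0.6, -0.3, -0.715], [-0.905, -0.439, -0.715], [-0.905, -0.439, -0.715]], twist=[[0, 0, 0.05], [0, 0, 0.1], [0, 0, 0.15], [0, 0, 0.189]], fingers=[0.5, 0.5, 0.5, 0.5])

```text
clock: 0.65
tool_pos: [289.6, 496.8, 331.8]
eef_rot: [179.8, 0.0, 129.3]
force: [-0.5, 0.3, 0.2]
gripper_width: 51.3
grip_force: 0.0
```

Request:
step_arm(travel=[[-0.35, 0.03, -0.13], [-0.7, 0.06, -0.133], [-1.0, 0.094, -0.133], [-1.0, 0.094, -0.133]], twist=[[0, 0, 0.05], [0, 0, 0.1], [0, 0, 0.15], [0, 0, 0.194]], fingers=[0.5, 0.5, 0.5, 0.5])

```text
clock: 1.15
tool_pos: [395.2, 390.4, 350.1]
eef_rot: [179.9, 0.0, 94.4]
force: [0.1, 0.9, -0.3]
gripper_width: 44.0
grip_force: 0.0
```

Request:
step_arm(travel=[[-0.35, 0.2, 0], [-0.74, 0.47, 0], [-0.74, 0.47, 0], [-0.74, 0.47, 0], [-0.74, 0.47, 0]], twist=[[0, 0, 0.05], [0, 0, 0.1], [0, 0, 0.15], [0, 0, 0.189], [0, 0, 0.189]], fingers=[0.5, 0.5, 0.5, 0.5, 0.5])

```text
clock: 1.78
tool_pos: [471.9, 289.4, 349.6]
eef_rot: [-180.0, 0.0, 61.0]
force: [-0.4, -0.7, -0.2]
gripper_width: 44.2
grip_force: 0.0
```

```bash
python3 - <<'E'
from h import *
c=shot('wrist','pics/w1.png'); print(get_obs()['tool_pos'],get_obs()['eef_rot'],get_obs()['q'],c['origin'],c['rotation'])
print(proj(c,[[548,331,200],[514,270,167],[421,101,167]]))
E
```

```text
[471.74900331 289.69701883 349.62389302] [-1.79987791e+02  2.35013032e-02  6.11840068e+01] [-58.43674947  11.98638646  26.82699514  91.96776334  -5.51057826
  77.38749699 -59.72176896] [512.77571732 362.94168791 512.51498085] [ 1.62266188e+02  1.13000726e-02 -2.89597814e+01]
[[329.65083864 121.11583091]
 [323.29415897 183.92122353]
 [316.20190227 326.51201538]]
```

View pics/w1.png

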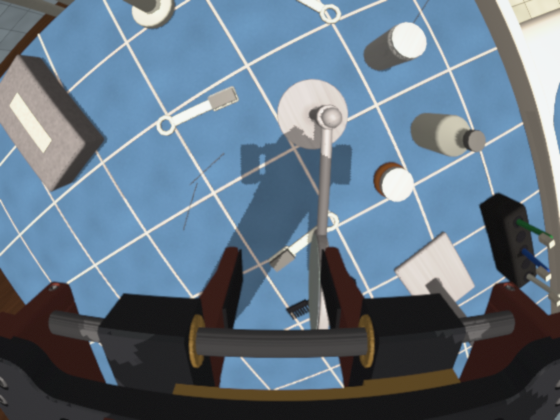

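```bash
python3 - <<'E'
from h import *
c=dict(name='wrist',fx=325.192,fy=325.192,cx=281.196,cy=209.785,origin=[512.776,362.943,512.515],rotation=[162.266,0.0113,-28.96])
b=plane(c,[331.5,116.5],200)[0]; A=plane(c,[[326.5,150],[325,175],[323.5,200],[318,325]],167); print(b,A)
d=A-b; print(np.degrees(np.arctan2(-d[:,0],-d[:,1])), np.linalg.norm(d[:,:2],axis=1))
E
```

```text
[551.68628861 334.1288115  200.        ] [[534.25840672 301.64389337 167.        ]
 [520.21051022 278.00114729 167.        ]
 [505.88244405 253.52570828 167.        ]
 [424.20779434 102.12053779 167.        ]]
[28.21317912 29.28323019 29.60801162 28.78688782] [ 36.86463038  64.35090764  92.70842693 264.72363999]
```

```bash
python3 - <<'E'
from h import *
a=(get_obs()['tool_pos'],[180,0,61]); b=([517,272,240],[180,0,61]); c=([517,272,154],[180,0,61])
go(b,cmd=(a[0],get_obs()['eef_rot']));go(c,cmd=b)
H=np.array([551,333]);
for t in np.arange(35,97,6):
    r=np.radians(t); go(([551-70*np.sin(r),333-70*np.cos(r),154],[180,0,90-t]),cmd=c)
E
```

```text
travel [0.042, 0.321, 0.731] twist [-0.0, 0.0, 0.001]
travel [0.0, -0.0, 0.573] twist [0.0, 0.0, 0.0]
travel [0.001, -0.048, -0.0] twist [0.0, -0.0, 0.033]
travel [0.009, -0.096, -0.0] twist [0.0, -0.0, 0.067]
travel [0.022, -0.143, -0.0] twist [0.0, -0.0, 0.1]
travel [0.039, -0.189, -0.0] twist [0.0, -0.0, 0.133]
travel [0.061, -0.232, -0.0] twist [0.0, -0.0, 0.167]
travel [0.088, -0.273, -0.0] twist [0.0, -0.0, 0.2]
travel [0.119, -0.311, -0.0] twist [0.0, -0.0, 0.233]
travel [0.153, -0.346, -0.0] twist [0.0, -0.0, 0.267]
travel [0.191, -0.376, -0.0] twist [0.0, -0.0, 0.3]
travel [0.232, -0.403, -0.0] twist [0.0, -0.0, 0.333]
travel [0.276, -0.425, -0.0] twist [0.0, -0.0, 0.367]
```

Request:
step_arm(travel=[[0.042, 0.321, 0.2], [0.042, 0.321, 0.5], [0.042, 0.321, 0.731], [0.042, 0.321, 0.731]], twist=[[0, 0, 0], [0, 0, 0], [0, 0, 0], [0, 0, 0]], fingers=[0.5, 0.5, 0.5, 0.5])

```text
clock: 2.33
tool_pos: [515.5, 271.4, 237.8]
eef_rot: [-179.9, 0.3, 61.2]
force: [-0.2, -0.8, 0.1]
gripper_width: 43.8
grip_force: 0.0
```

Request:
step_arm(travel=[[0, 0, 0.3], [0, 0, 0.573], [0, 0, 0.573], [0, 0, 0.573], [0, 0, 0.573], [0, 0, 0.573], [0, 0, 0.573]], twist=[[0, 0, 0], [0, 0, 0], [0, 0, 0], [0, 0, 0], [0, 0, 0], [0, 0, 0], [0, 0, 0]], fingers=[0.5, 0.5, 0.5, 0.1, 0.1, 0.1, 0.1], newtons=15)

```text
clock: 3.2
tool_pos: [517.4, 272.2, 155.2]
eef_rot: [180.0, -0.1, 61.0]
force: [-2.0, 1.0, 4.9]
gripper_width: 11.5
grip_force: 15.0
```

Request:
step_arm(travel=[[0.001, -0.048, 0], [0.009, -0.096, 0], [0.022, -0.143, 0], [0.039, -0.189, 0], [0.061, -0.232, 0], [0.088, -0.273, 0], [0.119, -0.311, 0], [0.153, -0.346, 0], [0.191, -0.376, 0], [0.232, -0.403, 0]], twist=[[0, 0, 0.033], [0, 0, 0.067], [0, 0, 0.1], [0, 0, 0.133], [0, 0, 0.167], [0, 0, 0.2], [0, 0, 0.233], [0, 0, 0.267], [0, 0, 0.3], [0, 0, 0.333]], fingers=[0.1, 0.1, 0.1, 0.1, 0.1, 0.1, 0.1, 0.1, 0.1, 0.1])

```text
clock: 4.45
tool_pos: [481.1, 332.0, 155.2]
eef_rot: [-179.9, -0.0, 0.9]
force: [-0.9, -1.2, 5.6]
gripper_width: 11.4
grip_force: 15.0
```

```bash
python3 - <<'E'
from h import *
o=get_obs();print(o['tool_pos'],o['eef_rot'],o['q'],o['force'])
go(([551-70,333,154],[180,0,0]))
E
```

```text
[481.1244022  332.00548766 155.19522847] [-1.79942200e+02 -4.46747746e-03  8.98529340e-01] [ -68.38254096   27.27763856   39.73721099  103.58315661  -20.62225916
   56.51974193 -109.30700369] [-0.88067941 -1.23481583  5.62813587]
travel [-0.001, -0.007, 0.008] twist [-0.0, -0.0, 0.005]
```

Settle, then take pictures before releasing to verify the angle.

Request:
step_arm(travel=[[-0.001, -0.007, 0], [-0.001, -0.007, 0], [-0.001, -0.007, 0]], twist=[[0, 0, 0.004], [0, 0, 0.004], [0, 0, 0.004]], fingers=[0.1, 0.1, 0.1])

```text
clock: 4.82
tool_pos: [481.1, 333.5, 155.2]
eef_rot: [-179.9, -0.0, 0.4]
force: [-2.2, 1.2, 6.6]
gripper_width: 11.4
grip_force: 15.0
```

Request:
step_arm(travel=[[0, 0, 0], [0, 0, 0], [0, 0, 0], [0, 0, -0.4], [0, 0, -0.8], [0, 0, -1], [0, 0, -1], [0, 0, -1]], twist=[[0, 0, 0], [0, 0, 0], [0, 0, 0], [0, 0, 0], [0, 0, 0], [0, 0, 0], [0, 0, 0], [0, 0, 0]], fingers=[0.4, 0.4, 0.4, 0.4, 0.4, 0.4, 0.4, 0.4])

```text
clock: 5.82
tool_pos: [480.4, 332.4, 303.1]
eef_rot: [180.0, 0.1, 0.4]
force: [0.7, 0.1, 0.1]
gripper_width: 35.3
grip_force: 0.0
```

```bash
python3 - <<'E'
from h import *
c=shot('wrist','pics/w2.png'); c2=shot('top','pics/t2.png');print(get_obs()['tool_pos'],get_obs()['eef_rot'],c['origin'],c['rotation'])
np.save('w2.npy',np.r_[c['origin'],c['rotation']])
print(proj(c2,[[551,333,200],[280,333,167]]))
E
```

```text
[480.29929319 332.25585753 302.70994966] [1.79902082e+02 1.02765454e-01 3.50001150e-01] [564.87835731 332.80146946 465.99812006] [ 1.62209353e+02 -2.07365925e-02 -8.96467709e+01]
[[148.75612592 204.4135681 ]
 [152.18254275 310.10885778]]
```

View pics/w2.png

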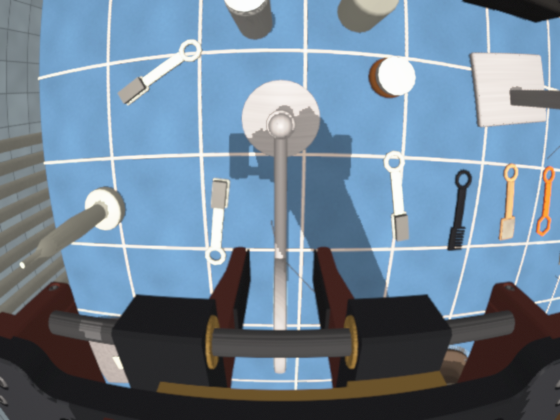

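```bash
python3 - <<'E'
from h import *
w=np.load('w2.npy');c=dict(name='wrist',fx=325.192,fy=325.192,cx=281.196,cy=209.785,origin=w[:3],rotation=w[3:])
im=cv2.imread('pics/w2.png')
g=cv2.cvtColor(im,cv2.COLOR_BGR2HSV)
P=[]
for y in range(150,235,5):
    m=np.where((g[y,260:302,1]<70))[0]+260
    P.append((m.mean(),y)); 
    print(y,m.min(),m.max(),end='; ')
P=plane(c,P,167); k=np.polyfit(P[:,0],P[:,1],1); print('\nangle off',np.degrees(np.arctan(k[0])), P[[0,-1]])
E=plane(c,[[279.5,370]],167);print(E, plane(c,[[281.5,124]],200))
a=(get_obs()['tool_pos'],[180,0,0.4])
q=[([480,200,360],[180,0,0]),([500,60,380],[180,0,0]),([500,-80,380],[180,0,-10]),([490,-220,350],[180,0,-17]),([480,-345,300],[180,0,-17])]
for x in q: go(x,cmd=a); a=x
E
```

```text
150 260 301; 155 260 301; 160 274 286; 165 274 301; 170 274 301; 175 274 301; 180 274 301; 185 274 301; 190 274 301; 195 274 301; 200 274 301; 205 274 301; 210 274 301; 215 274 301; 220 274 301; 225 274 301; 230 273 301; 
angle off 1.89497917454334 [[526.80093802 333.09999329 167.        ]
 [447.99743651 331.05611946 167.        ]]
[[255.04232126 332.93899965 167.        ]] [[552.44760692 332.38249761 200.        ]]
travel [-0.008, 0.882, -0.382] twist [0.0, -0.0, 0.002]
travel [0.133, 0.933, -0.133] twist [0.0, 0.0, 0.0]
travel [0.0, 0.933, 0.0] twist [0.0, -0.0, 0.056]
travel [0.096, 0.931, 0.2] twist [0.0, -0.0, 0.039]
travel [0.18, 0.816, 0.333] twist [0.0, 0.0, 0.0]
```

Request:
step_arm(travel=[[0, 0.2, -0.3], [0, 0.6, -0.38], [0, 0.9, -0.382], [0, 0.9, -0.382]], twist=[[0, 0, 0], [0, 0, 0], [0, 0, 0], [0, 0, 0]], fingers=[0.5, 0.5, 0.5, 0.5])

```text
clock: 6.42
tool_pos: [482.0, 193.4, 361.4]
eef_rot: [-180.0, 0.0, 0.0]
force: [-0.3, 0.1, -0.2]
gripper_width: 43.9
grip_force: 0.0
```

Request:
step_arm(travel=[[0.05, 0.4, -0.13], [0.1, 0.8, -0.13], [0.133, 0.95, -0.133]], twist=[[0, 0, 0], [0, 0, 0], [0, 0, 0]], fingers=[0.5, 0.5, 0.5])

```text
clock: 6.8
tool_pos: [502.6, 52.1, 381.2]
eef_rot: [180.0, 0.0, 0.1]
force: [0.0, 0.6, 0.1]
gripper_width: 44.0
grip_force: 0.0
```

Request:
step_arm(travel=[[0, 0.4, 0], [0, 0.8, 0], [0, 0.97, 0], [0, 0.97, 0]], twist=[[0, 0, 0.02], [0, 0, 0.056], [0, 0, 0.056], [0, 0, 0.056]], fingers=[0.5, 0.5, 0.5, 0.5])

```text
clock: 7.3
tool_pos: [503.3, -91.5, 380.8]
eef_rot: [179.9, 0.1, -9.9]
force: [0.4, 0.3, -0.5]
gripper_width: 44.2
grip_force: 0.0
```

```bash
python3 - <<'E'
from h import *
c=shot('wrist','pics/w3.png');np.save('w3.npy',np.r_[c['origin'],c['rotation']]); o=get_obs();print(o['tool_pos'],o['eef_rot'],o['q'])
a=(o['tool_pos'],o['eef_rot'])
for x in [([490,-200,350],[180,0,-17]),([480,-330,300],[180,0,-17])]: go(x,cmd=a); a=x
E
```

```text
[503.59485768 -89.66997259 380.75505093] [ 1.79964283e+02  6.86092908e-02 -9.76566753e+00] [-47.41175906   8.64740043  60.74255029  95.26402253  -7.59969652
  80.6336586  -85.46229045]
travel [0.036, 0.74, 0.205] twist [0.0, 0.0, 0.04]
travel [0.19, 0.848, 0.333] twist [0.0, 0.0, 0.0]
```

View pics/w3.png

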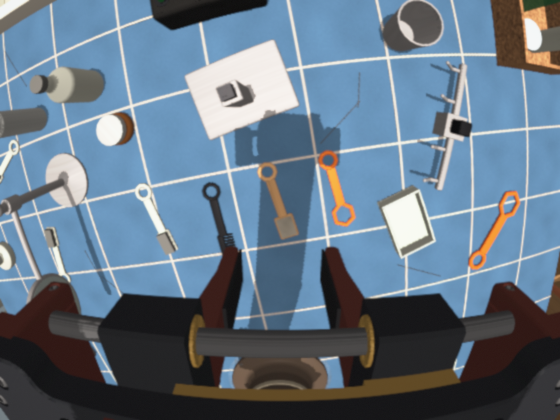

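Request:
step_arm(travel=[[0.02, 0.3, 0.1], [0.036, 0.6, 0.2], [0.036, 0.74, 0.205], [0.036, 0.74, 0.205]], twist=[[0, 0, 0.02], [0, 0, 0.04], [0, 0, 0.04], [0, 0, 0.04]], fingers=[0.6, 0.6, 0.6, 0.6])

```text
clock: 7.85
tool_pos: [490.3, -200.0, 350.1]
eef_rot: [180.0, 0.1, -17.0]
force: [0.6, -0.5, -1.0]
gripper_width: 52.6
grip_force: 0.0
```

```bash
python3 - <<'E'
from h import *
o=get_obs();print(o['tool_pos'],o['eef_rot'],o['q'])
w=np.load('w3.npy');c=dict(name='wrist',fx=325.192,fy=325.192,cx=281.196,cy=209.785,origin=w[:3],rotation=w[3:])
print('grip',plane(c,[[458,127]],80),'stubtop',plane(c,[[225,95],[236,90]],200),'bar ends',plane(c,[[463,66],[439,187]],40))
f=plane(c,[[185,76],[272,41],[298,104],[213,138]],12);print(f)
for i in range(4): d=f[(i+1)%4]-f[i]; print(np.hypot(*d[:2]),np.degrees(np.arctan2(d[1],d[0])))
E
```

```text
[ 490.25741117 -200.01745246  350.13049056] [ 1.79970076e+02  6.47949261e-02 -1.69513923e+01] [-34.10016187  14.00018561  63.63295024  96.3127218  -12.77257317
  77.72868007 -75.34120843]
grip [[ 526.12695522 -376.35185366   80.        ]] stubtop [[612.19061478 -51.15001401 200.        ]
 [615.00529487 -63.53332172 200.        ]] bar ends [[ 624.95440402 -423.91915648   40.        ]
 [ 420.9983194  -354.48969459   40.        ]]
[[ 673.10862027   38.85743445   12.        ]
 [ 699.94206672 -111.37065312   12.        ]
 [ 589.75568749 -134.44305329   12.        ]
 [ 560.50460228   12.41976061   12.        ]]
152.6057408577751 -79.8727402958197
112.57608012739188 -168.17346296171294
149.74749444179596 101.26435580783053
115.66596502225987 13.212847545897962
```

```bash
python3 - <<'E'
from h import *
go(([455,-345,260],[180,0,-17]))
E
```

```text
travel [0.058, 0.993, 0.601] twist [0.0, 0.0, 0.0]
```

Request:
step_arm(travel=[[0.02, 0.3, 0.15], [0.04, 0.65, 0.35], [0.058, 0.993, 0.601], [0.058, 0.993, 0.601], [0.058, 0.993, 0.601]], twist=[[0, 0, 0], [0, 0, 0], [0, 0, 0], [0, 0, 0], [0, 0, 0]], fingers=[0.6, 0.6, 0.6, 0.6, 0.6])

```text
clock: 8.48
tool_pos: [456.6, -343.7, 260.4]
eef_rot: [-180.0, 0.0, -16.8]
force: [0.3, 0.5, 0.2]
gripper_width: 52.4
grip_force: 0.0
```

```bash
python3 - <<'E'
from h import *
c=shot('wrist','pics/w4.png');np.save('w4.npy',np.r_[c['origin'],c['rotation']]); o=get_obs();print(o['tool_pos'],o['eef_rot'],o['q'])
E
```

```text
[ 457.07523396 -343.35846593  260.83403804] [-1.79947447e+02 -2.45162057e-02 -1.67137604e+01] [-10.79417243  24.24777225  59.20490777  98.81196561 -22.1600158
  69.68080981 -52.62798115]
```

View pics/w4.png

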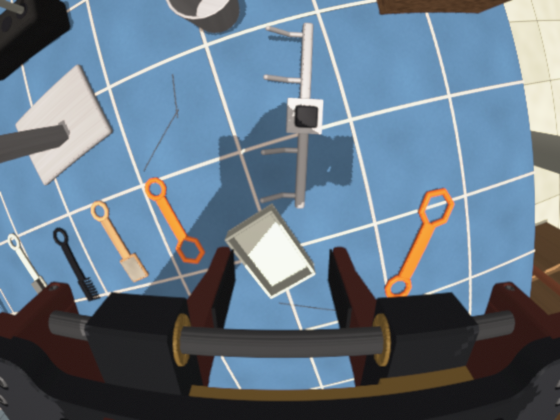

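```bash
python3 - <<'E'
from h import *
w=np.load('w4.npy');c=dict(name='wrist',fx=325.192,fy=325.192,cx=281.196,cy=209.785,origin=w[:3],rotation=w[3:])
im=cv2.imread('pics/w4.png'); print(c['origin'])
roi=im[90:145,280:335]; m=(roi.max(2)<60).astype(np.uint8)
n,l,s,ce=cv2.connectedComponentsWithStats(m); print(s,ce+[280,90])
g=roi.max(2); print(g[::3,::3])
hsv=cv2.cvtColor(im,cv2.COLOR_BGR2HSV); mb=((hsv[...,1]<60)&(hsv[...,2]>70)).astype(np.uint8)
E0,E1=[],[]
for y in list(range(45,70,4))+list(range(165,200,4)):
    xs=np.where(mb[y,296:316])[0]+296; print(y,xs.min(),xs.max(),end=' | ')
E
```

```text
[ 537.3273905  -368.39020384  423.25477126]
[[   0    0   55   55 2915]
 [  15   16   19   21   99]
 [  28   17    3    1    3]
 [  35   18    2    5    5]
 [  35   25    2    3    3]] [[307.22572899 116.91012007]
 [299.58585859 120.33333333]
 [309.         107.        ]
 [315.8        110.        ]
 [315.66666667 116.        ]]
[[195 195 194 193 192 191 181 193 243 236 167 184 184 183 185 187 186 189
  189]
 [194 196 195 192 191 191 169 199 243 236 173 185 186 185 185 187 186 187
  190]
 [196 195 194 193 195 193 160 203 243 234 174 184 186 185 186 185 186 185
  188]
 [198 196 191 243 244 244 241 242 244 242 228 216 213 204 204 185 187 185
  185]
 [195 163 173 246 248 248 248 246 248 248 248 248 247 248 235 185 185 185
  185]
 [144 123 125 235 248 221 125 123 142 186 176 207 239 248 230 185 185 186
  187]
 [123 123 117 170 233 113  65  74  71  68  65  61  60 240 225 185 185 184
  185]
 [123 124 118 162 162  68  69  76  74  71  68  65  57 239 219 184 184 185
  184]
 [125 124 117 159 194  85  70  75  74  72  70  66  60 243 218 185 185 184
  181]
 [123 123 118 160 164  55  67  74  74  7
[... 287 characters left out ...]
21 123 124 160 159 159 159 158 158 157 153 222 244 247 216 196 188 186
  186]
 [122 122 127 138 141 152 155 157 156 152 149 157 179 242 196 189 190 189
  188]
 [122 124 129 147 178 182 127 145 146 122 119 119 121 125 140 173 182 189
  184]
 [160 180 175 144 128 122 105 145 146 119 121 120 120 119 119 119 120 148
  138]
 [134 125 121 120 121 121 105 146 145 115 121 120 119 120 121 119 120 120
  120]
 [119 121 120 119 121 120 108 145 145 113 121 120 120 120 121 119 121 119
  119]]
45 302 312 | 49 302 312 | 53 301 312 | 57 301 311 | 61 301 311 | 65 301 311 | 69 301 311 | 165 296 306 | 169 296 306 | 173 296 306 | 177 296 305 | 181 296 305 | 185 296 305 | 189 296 305 | 193 296 304 | 197 296 304 |
```

```bash
python3 - <<'E'
from h import *
w=np.load('w4.npy');c=dict(name='wrist',fx=325.192,fy=325.192,cx=281.196,cy=209.785,origin=w[:3],rotation=w[3:])
im=cv2.imread('pics/w4.png');hsv=cv2.cvtColor(im,cv2.COLOR_BGR2HSV); mb=((hsv[...,1]<60)&(hsv[...,2]>70)).astype(np.uint8)
P=[]
for y in list(range(41,72,2))+list(range(165,186,2)):
    xs=np.where(mb[y,290:316])[0]+290
    if len(xs)<13: P.append((xs.mean(),y))
print(P[:2],P[-2:]); Q=plane(c,P,40); k=np.polyfit(Q[:,0],Q[:,1],1); yaw=np.degrees(np.arctan(k[0]))
g=plane(c,[[306.8,116.2]],80)[0]; print('bar y dir yaw',yaw,'line at grip',np.polyval(k,g[0]),g)
w=np.load('w3.npy');c3=dict(c,origin=w[:3],rotation=w[3:]); print('grip3',plane(c3,[[459.5,127]],80))
for x in [(g-[0,0,0]+[0,0,10],[180,0,yaw]),(g-[0,0,30],[180,0,yaw])]: go(x)
E
```

```text
[(np.float64(307.0), 41), (np.float64(307.0), 43)] [(np.float64(300.5), 183), (np.float64(300.0), 185)]
bar y dir yaw -19.02918836578133 line at grip -390.860629446418 [ 522.62789688 -391.38540931   80.        ]
grip3 [[ 525.88113056 -379.21164403   80.        ]]
travel [0.51, 0.182, 1.139] twist [-0.0, -0.0, 0.013]
travel [0.51, 0.182, 1.406] twist [-0.0, -0.0, 0.013]
```

Request:
step_arm(travel=[[0.25, 0.1, 0.2], [0.51, 0.182, 0.5], [0.51, 0.182, 0.9], [0.51, 0.182, 0.9]], twist=[[0, 0, 0.013], [0, 0, 0.013], [0, 0, 0.013], [0, 0, 0.013]], fingers=[0.6, 0.6, 0.6, 0.6])

```text
clock: 9.02
tool_pos: [520.6, -389.6, 122.2]
eef_rot: [-179.9, 0.4, -19.0]
force: [-0.5, 0.5, 0.5]
gripper_width: 52.8
grip_force: 0.0
```

```bash
python3 - <<'E'
from h import *
c=shot('wrist','pics/w5.png'); o=get_obs();print(o['tool_pos'],o['eef_rot'])
print(proj(c,[[522.6,-391.4,80],o['tool_pos']]))
im=c['pixels']; 
go(([522.6,-391.2,52],[180,0,-19]))
cv2.imwrite('pics/w5b.png',cv2.resize(im[120:400,120:440],(640,560)))
E
```

```text
[ 521.27558205 -391.59828034  125.54111091] [-1.79950282e+02  1.28006329e-01 -1.90964292e+01]
[[282.72166376 232.20443318]
 [283.9566014  265.17326214]]
travel [0.009, -0.005, 0.49] twist [-0.0, 0.001, -0.001]
```

View pics/w5b.png

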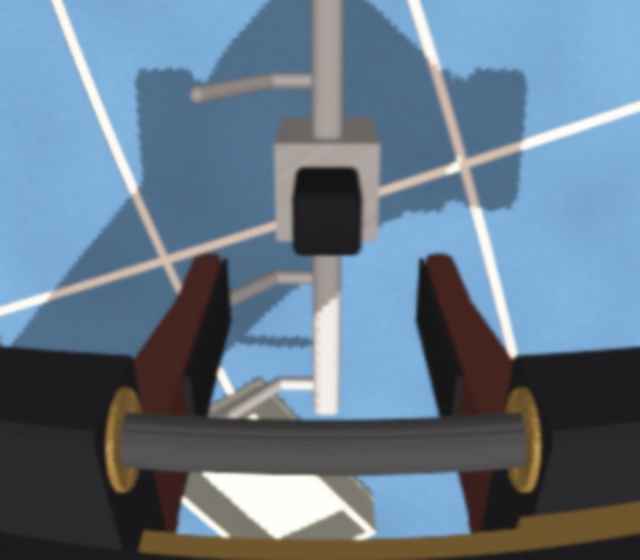

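Request:
step_arm(travel=[[0.009, 0, 0.25], [0.009, 0, 0.49], [0.009, 0, 0.49], [0.009, 0, 0.49], [0.009, 0, 0.49], [0.009, 0, 0.49], [0.009, 0, 0.49], [0.009, 0, 0.49]], twist=[[0, 0, 0], [0, 0, 0], [0, 0, 0], [0, 0, 0], [0, 0, 0], [0, 0, 0], [0, 0, 0], [0, 0, 0]], fingers=[0.6, 0.6, 0.6, 0.2, 0.2, 0.2, 0.2, 0.2], newtons=50)

```text
clock: 10.07
tool_pos: [522.3, -394.4, 53.2]
eef_rot: [-180.0, -0.1, -19.3]
force: [-0.0, 2.6, 7.6]
gripper_width: 23.8
grip_force: 50.0
```

Request:
step_arm(travel=[[0, 0, -0.2], [0, 0, -0.5], [0, 0, -0.8], [0, 0, -1], [0, 0, -1], [0, 0, -1]], twist=[[0, 0, 0], [0, 0, 0], [0, 0, 0], [0, 0, 0], [0, 0, 0], [0, 0, 0]], fingers=[0.2, 0.2, 0.2, 0.2, 0.2, 0.2])

```text
clock: 10.82
tool_pos: [521.0, -393.7, 200.4]
eef_rot: [-179.9, 0.1, -19.3]
force: [0.3, 0.4, -3.4]
gripper_width: 23.7
grip_force: 50.0
```

```bash
python3 - <<'E'
from h import *
o=get_obs();print(o['tool_pos'],o['eef_rot'],o['force'],o['q'])
a=(o['tool_pos'],o['eef_rot'])
for x in [([515,-270,330],[180,0,20]),([520,-170,330],[180,0,65]),([560,-90,330],[180,0,102])]: go(x,cmd=a); a=x
# stand refine from w3
w=np.load('w3.npy');c=dict(name='wrist',fx=325.192,fy=325.192,cx=281.196,cy=209.785,origin=w[:3],rotation=w[3:])
im=cv2.imread('pics/w3.png'); print(im[75:120:2,210:262:2].max(2))
print(proj(c,[[616,-51.5,200],[616,-51.5,165],[616,-51.5,12]]))
E
```

```text
[ 521.04023482 -393.7090059   200.3638614 ] [-1.79946889e+02  1.16279612e-01 -1.92627610e+01] [ 0.34845323  0.43642872 -3.37237619] [ -1.22086603  36.10179086  53.73289935  91.08198716 -30.62908834
  68.79292125 -50.56721535]
travel [-0.312, -0.766, -0.863] twist [-0.001, 0.001, -0.218]
travel [0.259, -0.615, -0.0] twist [-0.0, 0.0, -0.25]
travel [0.596, 0.016, 0.0] twist [0.0, 0.0, -0.206]
[[241 241 240 241 241 241 241 241 241 243 243 243 241 242 242 242 242 243
  242 242 242 244 244 245 245 244]
 [240 241 241 240 241 241 241 242 243 242 241 241 242 242 242 243 241 242
  243 244 244 245 245 244 243 243]
 [240 240 240 241 242 243 242 241 241 241 241 237 229 231 240 242 243 244
  244 244 244 243 243 244 244 244]
 [240 241 242 242 241 240 241 241 238 230 223 236 237 177 194 238 244 244
  244 243 244 244 244 244 244 244]
 [242 241 240 240 241 239 235 220 189 160 160 226 242 204 106 145 226 241
  242 239 240 244 244 244 245 244]
 [239 239 240 239 228 212 183 144 123 121  95 106 230 231 132  84 109 177
  192 174 189 241 244 244 244 243]
 [240 241 240 207 159 134 122 119 117 119 110  75 17
[... 1189 characters left out ...]
246 245 246 246 246 246 246 246
  245 244 245 245 245 244 245 245]
 [241 241 241 242 243 244 246 245 245 245 246 246 246 246 246 245 245 244
  245 245 244 244 245 245 246 247]
 [241 241 243 244 245 245 245 245 246 246 246 246 246 245 244 244 245 244
  244 244 245 246 246 247 247 246]
 [243 244 244 244 244 245 245 246 246 246 245 244 244 244 244 244 244 244
  245 246 246 246 246 246 246 245]
 [243 243 244 245 245 245 246 246 245 244 244 244 244 244 244 245 245 246
  246 246 246 246 245 244 243 238]
 [244 244 244 245 246 245 244 244 244 244 243 243 244 245 245 246 246 246
  245 245 245 243 241 238 226 181]]
[[224.66402921  91.44880698]
 [229.79978401  92.94660577]
 [244.42307683  97.31065879]]
```

```bash
python3 - <<'E'
from h import *
w=np.load('w3.npy');c=dict(name='wrist',fx=325.192,fy=325.192,cx=281.196,cy=209.785,origin=w[:3],rotation=w[3:])
r=rot([0,0,11.5]); 
for h,z in [(13,165),(8,190),(4.5,200)]:
  print(z,np.round(proj(c,np.array([616,-51.5,z])+r.apply(np.array([[a*h,b*h,0] for a,b in [(1,1),(1,-1),(-1,-1),(-1,1)]])))).tolist())
im=cv2.imread('pics/w3.png'); crop=cv2.resize(im[30:145,170:310],None,fx=5,fy=5,interpolation=cv2.INTER_CUBIC)
cv2.imwrite('pics/w3c.png',crop)
E
```

```text
165 [[215.0, 87.0], [236.0, 78.0], [244.0, 99.0], [224.0, 108.0]]
190 [[217.0, 88.0], [230.0, 82.0], [236.0, 96.0], [222.0, 101.0]]
200 [[219.0, 89.0], [227.0, 86.0], [230.0, 94.0], [222.0, 97.0]]
```

View pics/w3c.png

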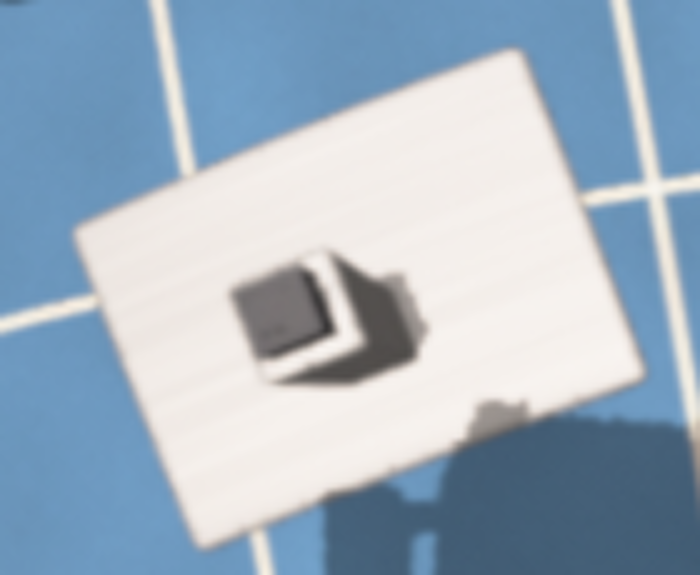

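Request:
step_arm(travel=[[-0.05, -0.1, -0.5], [-0.2, -0.3, -0.863], [-0.312, -0.766, -0.863], [-0.312, -0.766, -0.863], [-0.312, -0.766, -0.863]], twist=[[0, 0, -0.05], [0, 0, -0.1], [0, 0, -0.16], [0, 0, -0.218], [0, 0, -0.218]], fingers=[0.2, 0.2, 0.2, 0.2, 0.2])

```text
clock: 11.45
tool_pos: [515.7, -268.1, 330.2]
eef_rot: [-179.9, 0.0, 20.2]
force: [0.3, -0.7, -3.7]
gripper_width: 23.7
grip_force: 50.0
```

Request:
step_arm(travel=[[0.1, -0.2, 0], [0.2, -0.4, 0], [0.259, -0.615, 0], [0.259, -0.615, 0], [0.259, -0.615, 0]], twist=[[0, 0, -0.05], [0, 0, -0.1], [0, 0, -0.16], [0, 0, -0.21], [0, 0, -0.25]], fingers=[0.2, 0.2, 0.2, 0.2, 0.2])

```text
clock: 12.08
tool_pos: [519.7, -171.5, 330.0]
eef_rot: [-179.9, 0.1, 64.9]
force: [0.1, -0.2, -2.9]
gripper_width: 23.4
grip_force: 50.0
```

```bash
python3 - <<'E'
from h import *
w=np.load('w3.npy');c=dict(name='wrist',fx=325.192,fy=325.192,cx=281.196,cy=209.785,origin=w[:3],rotation=w[3:])
f=plane(c,[[185,76.4],[274.2,39.4],[299.2,105],[210.6,139.8]],12)[:,:2]
s=plane(c,[[229.5,92.6]],165)[0]
e=[np.degrees(np.arctan2(*(f[i]-f[j])[::-1])) for i,j in [(0,3),(1,2)]]+[np.degrees(np.arctan2(*(f[i]-f[j])[::-1]))-90 for i,j in [(0,1),(3,2)]]
print(e,np.mean(e)); m=f.mean(0);t=np.radians(np.mean(e)); print(m-15*np.array([np.cos(t),np.sin(t)]),s)
k=plane(c,[[235.4,79.6],[243,99],[223.6,105.6]],165); d1=k[0]-k[1];d2=k[2]-k[1];print(np.degrees(np.arctan2(d1[1],d1[0])),np.degrees(np.arctan2(d2[1],d2[0]))-90)
go(([560,-90,330],[180,0,102]))
E
```

```text
[np.float64(10.887486194742745), np.float64(10.314924387408396), np.float64(10.847408946136596), np.float64(10.885221076545605)] 10.733760151208337
[615.42705034 -51.63132914] [616.47433587 -51.23195869 165.        ]
10.56010771201359 7.210541577433375
travel [0.606, 0.014, -0.001] twist [-0.001, 0.0, -0.206]
```

Request:
step_arm(travel=[[0.2, 0, 0], [0.4, 0, 0], [0.6, 0.014, 0], [0.6, 0.014, 0], [0.6, 0.014, 0]], twist=[[0, 0, -0.05], [0, 0, -0.1], [0, 0, -0.15], [0, 0, -0.2], [0, 0, -0.2]], fingers=[0.2, 0.2, 0.2, 0.2, 0.2])

```text
clock: 12.7
tool_pos: [559.8, -91.3, 329.9]
eef_rot: [-179.8, 0.0, 100.6]
force: [0.4, 0.3, -3.2]
gripper_width: 23.7
grip_force: 50.0
```

```bash
python3 - <<'E'
from h import *
o=get_obs();print(o['tool_pos'],o['eef_rot'],o['q'])
c=shot('wrist','pics/w6.png'); s=shot('scene','pics/s6.png'); np.save('w6.npy',np.r_[c['origin'],c['rotation']])
r=rot(o['eef_rot']); T=lambda x,y,z: o['tool_pos']+r.apply([x,y,z])
# bar in tool frame: bar origin at tool z=+52; top grip z=-28
print('grip top',proj(c,[T(a,b,-28) for a,b in [(12,12),(12,-12),(-12,-12),(-12,12)]]).round(1).tolist())
print('block top',proj(c,[T(a,b,6) for a,b in [(20,20),(20,-20),(-20,-20),(-20,20)]]).round(1).tolist())
print('bar end',proj(c,[T(113,0,15)]).round(1).tolist())
cv2.imwrite('pics/w6c.png',cv2.resize(c['pixels'][60:340,140:420],(560*10//10,560)))
go(([616.2,-51.4,268],[180,0,100.7]))
E
```

```text
[559.84954606 -91.32596258 329.85888415] [-1.79834004e+02  1.18987111e-02  1.00648442e+02] [-21.36188114  14.68517139  32.62382347  92.25820836  -8.03923202
  75.58402297  23.08697688]
grip top [[306.7, 268.4], [255.5, 268.4], [257.2, 310.1], [305.0, 310.1]]
block top [[317.0, 226.9], [245.2, 226.9], [248.1, 288.4], [314.1, 288.4]]
bar end [[281.1, 56.6]]
travel [0.194, 0.419, 0.416] twist [-0.001, 0.0, -0.001]
```

View pics/w6c.png

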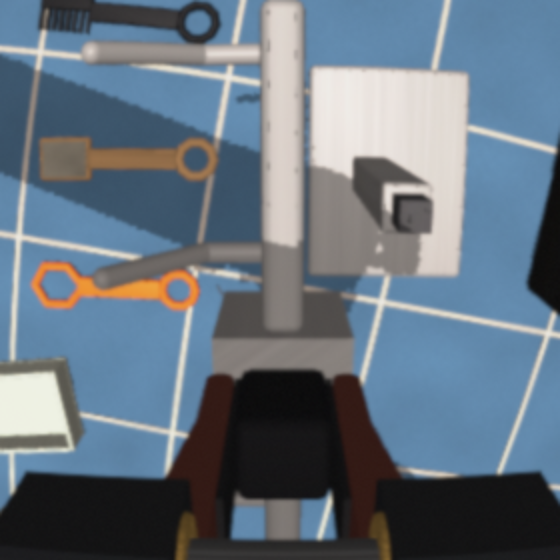

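```bash
python3 - <<'E'
from h import *
w=np.load('w6.npy');c=dict(name='wrist',fx=325.192,fy=325.192,cx=281.196,cy=209.785,origin=w[:3],rotation=w[3:])
print(proj(c,[[616,-51.5,200]]), plane(c,[[346.5,166.5]],200))
im=cv2.imread('pics/w6.png')[150:180:1,330:360:2].max(2); print(im)
go(([616,-50.5,268],[180,0,100.7]),([616,-50.5,255],[180,0,100.7]))
E
```

```text
[[349.00058556 170.40952261]] [[612.82552202 -48.38940069 200.        ]]
[[ 80  94  99  97  96  96  94  91  89  88 111 180 219 225 225]
 [ 81 129 148 138 133 137 136 132 126 119 118 143 200 223 225]
 [ 83 169 199 183 171 187 189 185 180 162 168 169 189 220 225]
 [ 88 192 226 219 208 220 221 221 217 195 206 203 199 214 225]
 [ 89 200 232 231 228 229 230 230 229 223 224 221 208 207 225]
 [ 90 202 233 227 224 222 223 224 224 222 221 223 213 209 224]
 [ 91 204 233 193 168 170 173 177 181 182 183 209 216 218 224]
 [ 92 206 232 153  88  90  94  97 100 101 105 163 207 220 224]
 [ 95 206 232 132  39  41  43  44  44  44  47  99 176 218 224]
 [ 96 205 232 125  34  45  51  51  51  51  49  58 122 203 224]
 [ 97 202 229 124  34  66  81  79  80  79  77  75  91 179 224]
 [ 98 197 227 121  34  75  96  95  96  96  95  94  97 165 223]
 [ 97 179 226 115  33  75  99 101 101 101 100 101 102 163 223]
 [ 97 172 226 112  34  76  99 101 101 101 100  99 102 166 223]
 [ 94 164 222 111  35  79 100 101 101 101 101  93 100 166 223]
 [ 84 141 196 108  36  79 100 101 101 100 100  92  94 165 223]
 [ 80 130 162  94  
[... 273 characters left out ...]
0 100 100 102 186 222]
 [ 83 130 133  69  34  76  95  86  96 100 101 100 102 189 222]
 [ 88 128 135  91  37  64  87  95  99 100 101 100 102 194 222]
 [ 96 129 134 113  45  56  69  88  99 100 101 100 103 202 222]
 [111 127 127 120  63  57  60  72  96  99 101 100 103 205 222]
 [134 124 118 115  86  67  67  70  92 100 104 105 109 206 221]
 [150 126 120 119 110  96  94  92  96 108 131 143 145 211 221]
 [140 133 131 131 128 127 126 122 123 125 174 201 203 219 221]
 [136 134 135 135 133 135 135 132 133 133 188 219 221 222 221]
 [135 134 135 134 133 135 135 132 133 137 193 220 222 222 221]]
travel [0.2, 0.419, 0.416] twist [-0.001, 0.0, -0.001]
travel [0.2, 0.419, 0.503] twist [-0.001, 0.0, -0.001]
```

```bash
python3 - <<'E'
from h import *
w=np.load('w6.npy');c=dict(name='wrist',fx=325.192,fy=325.192,cx=281.196,cy=209.785,origin=w[:3],rotation=w[3:])
r=rot([0,0,10.7]); S=[616,-51.5]
for h,z in [(13,165),(8,165),(8,190),(4.5,200)]:
  print(z,np.round(proj(c,np.array(S+[z])+r.apply(np.array([[a*h,b*h,0] for a,b in [(1,1),(1,-1),(-1,-1),(-1,1)]]))),1).tolist())
im=cv2.imread('pics/w6.png')[130:185,310:370]; cv2.imwrite('pics/w6d.png',cv2.resize(im,None,fx=10,fy=10,interpolation=cv2.INTER_CUBIC))
E
```

```text
165 [[355.1, 151.9], [353.9, 176.5], [329.5, 176.2], [330.2, 151.3]]
165 [[350.2, 156.5], [349.5, 171.7], [334.4, 171.5], [334.9, 156.2]]
190 [[355.4, 160.4], [354.6, 176.7], [338.4, 176.5], [339.1, 160.0]]
200 [[353.9, 165.7], [353.5, 175.2], [344.1, 175.1], [344.5, 165.6]]
```

View pics/w6d.png

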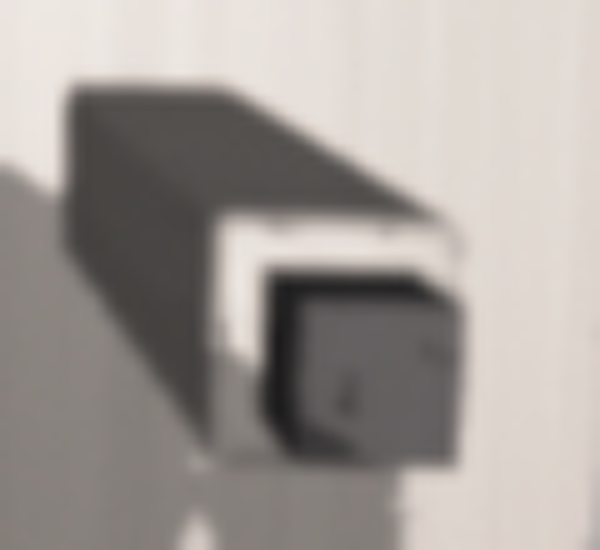

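```bash
python3 - <<'E'
from h import *
go(([616.7,-50.7,264],[180,0,100.7]))
E
```

```text
travel [0.198, 0.423, 0.443] twist [-0.001, 0.0, -0.001]
```

Request:
step_arm(travel=[[0.1, 0.2, 0.1], [0.198, 0.423, 0.25], [0.198, 0.423, 0.443], [0.198, 0.423, 0.443], [0.198, 0.423, 0.443], [0.198, 0.423, 0.443]], twist=[[0, 0, 0], [0, 0, 0], [0, 0, 0], [0, 0, 0], [0, 0, 0], [0, 0, 0]], fingers=[0.2, 0.2, 0.2, 0.2, 0.2, 0.2])

```text
clock: 13.55
tool_pos: [617.3, -49.5, 266.7]
eef_rot: [179.9, 0.0, 100.9]
force: [0.0, 0.2, -3.7]
gripper_width: 23.6
grip_force: 50.0
```

```bash
python3 - <<'E'
from h import *
o=get_obs();print(o['tool_pos'],o['eef_rot'],o['force'],o['gripper_width'])
go(([616.7,-50.7,264],[180,0,100.7]))
s=shot('scene'); print(proj(s,[[616,-51,200]]).round())
x,y=proj(s,[[616,-51,215]])[0].astype(int)
cv2.imwrite('pics/s7.png',cv2.resize(s['pixels'][y-60:y+60,x-80:x+80],(800,600),interpolation=cv2.INTER_CUBIC))
E
```

```text
[617.33745389 -49.50360901 266.71065993] [1.79863831e+02 1.61123316e-02 1.00864928e+02] [ 0.00865052  0.15508457 -3.69177793] 23.560195268176862
travel [-0.007, -0.006, 0.018] twist [0.001, 0.0, 0.001]
[[254. 194.]]
```

View pics/s7.png

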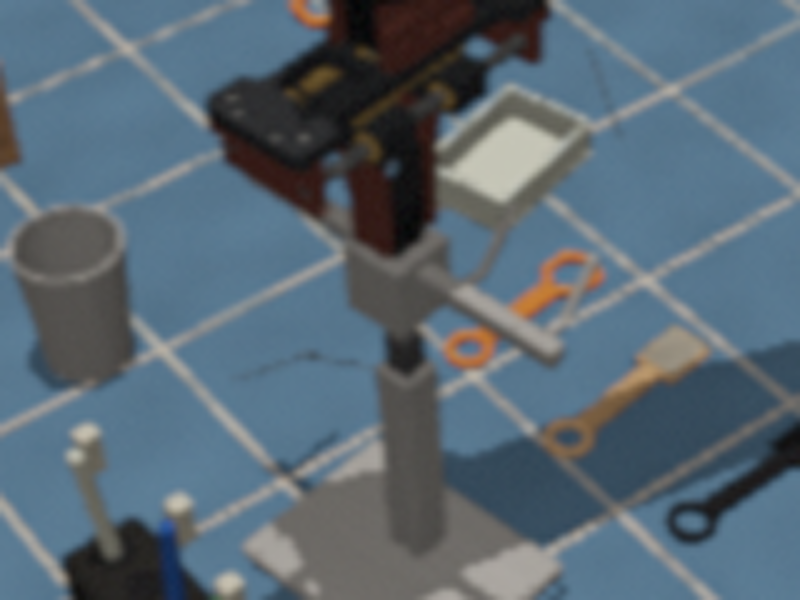

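Request:
step_arm(travel=[[-0.007, -0.005, 0.04], [-0.007, -0.005, 0.08], [-0.007, -0.005, 0.12], [-0.007, -0.005, 0.16], [-0.007, -0.005, 0.16]], twist=[[0, 0, 0], [0, 0, 0], [0, 0, 0], [0, 0, 0], [0, 0, 0]], fingers=[0.2, 0.2, 0.2, 0.2, 0.2])

```text
clock: 14.22
tool_pos: [616.0, -49.8, 240.4]
eef_rot: [-179.9, -0.0, 101.0]
force: [-0.7, 0.1, -2.8]
gripper_width: 23.5
grip_force: 50.0
```

Request:
step_arm(travel=[[0, 0, 0.04], [0, 0, 0.08], [0, 0, 0.12], [0, 0, 0.15], [0, 0, 0.15], [0, 0, 0.15]], twist=[[0, 0, 0], [0, 0, 0], [0, 0, 0], [0, 0, 0], [0, 0, 0], [0, 0, 0]], fingers=[0.2, 0.2, 0.2, 0.2, 0.2, 0.2])

```text
clock: 14.98
tool_pos: [616.4, -49.9, 218.5]
eef_rot: [180.0, -0.0, 101.0]
force: [-0.1, 0.9, -3.3]
gripper_width: 23.6
grip_force: 50.0
```

Request:
step_arm(travel=[[0, 0, 0.015], [0, 0, 0.015], [0, 0, 0.015], [0, 0, 0.015], [0, 0, 0.015]], twist=[[0, 0, 0], [0, 0, 0], [0, 0, 0], [0, 0, 0], [0, 0, 0]], fingers=[0.2, 0.2, 0.2, 0.2, 0.2])

```text
clock: 15.6
tool_pos: [616.5, -50.0, 218.1]
eef_rot: [179.9, -0.0, 101.0]
force: [-5.1, -0.2, 9.1]
gripper_width: 23.7
grip_force: 50.0
```

Request:
step_arm(travel=[[0, 0, 0], [0, 0, 0], [0, 0, 0], [0, 0, -0.4], [0, 0, -0.8], [0, 0, -0.9], [0, 0, -0.9]], twist=[[0, 0, 0], [0, 0, 0], [0, 0, 0], [0, 0, 0], [0, 0, 0], [0, 0, 0], [0, 0, 0]], fingers=[0.5, 0.5, 0.5, 0.5, 0.5, 0.5, 0.5])

```text
clock: 16.48
tool_pos: [616.6, -50.0, 351.7]
eef_rot: [179.9, 0.0, 101.0]
force: [-0.2, 0.2, -0.0]
gripper_width: 43.9
grip_force: 0.0
```

```bash
python3 - <<'E'
from h import *
o=get_obs();print(o['tool_pos'],o['eef_rot'],o['force'],o['q'])
c=shot('wrist','pics/w8.png');np.save('w8.npy',np.r_[c['origin'],c['rotation']])
t=shot('top','pics/t8.png'); s=shot('scene','pics/s8.png')
import pickle; pickle.dump([c,t,s],open('v8.pkl','wb'))
B=np.array([616.5,-51.2,165]); r=rot([0,0,10.8])
for n,y in zip('1234',[98,42,-42,-98]):
  for cc in (c,t,s): print(n,cc['name'],proj(cc,B+r.apply([[-15,y,34],[-45,y,62]])).round().tolist())
x,y=proj(s,B)[0].astype(int)
cv2.imwrite('pics/s8c.png',cv2.resize(s['pixels'][y-75:y+75,x-100:x+100],(800,600),interpolation=cv2.INTER_CUBIC))
E
```

```text
[616.62165275 -49.9659489  351.6666364 ] [1.79922282e+02 1.02405991e-04 1.00970176e+02] [-0.2160742   0.21435787 -0.04052655] [-22.52044317  19.92571614  31.81091772  83.00587414 -10.53670534
  79.96620799  20.54127675]
1 wrist [[265.0, 96.0], [229.0, 96.0]]
1 top [[263.0, 190.0], [265.0, 200.0]]
1 scene [[285.0, 208.0], [292.0, 195.0]]
2 wrist [[265.0, 153.0], [230.0, 158.0]]
2 top [[284.0, 186.0], [287.0, 196.0]]
2 scene [[269.0, 199.0], [277.0, 185.0]]
3 wrist [[266.0, 234.0], [234.0, 244.0]]
3 top [[316.0, 179.0], [320.0, 189.0]]
3 scene [[247.0, 185.0], [254.0, 172.0]]
4 wrist [[267.0, 280.0], [237.0, 293.0]]
4 top [[337.0, 175.0], [342.0, 184.0]]
4 scene [[233.0, 176.0], [240.0, 163.0]]
```

View pics/s8c.png

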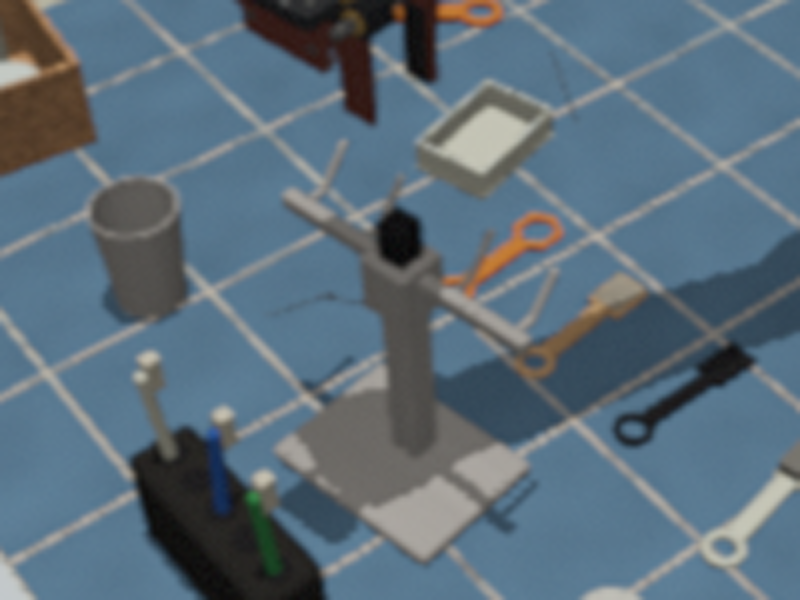

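```bash
cat > fk.py <<'E'
import numpy as np, itertools
from scipy.optimize import least_squares
from scipy.spatial.transform import Rotation as R
D=[([-77.874,23.6,-.7285,91.5045,.3197,64.99,-4.71],[172.5,600.2,221.8]),
([-58.437,11.986,26.827,91.968,-5.511,77.387,-59.72],[471.75,289.7,349.62]),
([-68.383,27.278,39.737,103.583,-20.622,56.52,-109.3],[481.12,332,155.2]),
([-47.412,8.647,60.7426,95.264,-7.6,80.634,-85.46],[503.6,-89.67,380.76]),
([-34.1,14,63.633,96.3127,-12.7726,77.7287,-75.34],[490.26,-200,350.13]),
([-10.794,24.248,59.205,98.812,-22.16,69.681,-52.63],[457.08,-343.36,260.83]),
([-1.221,36.1,53.733,91.08,-30.63,68.793,-50.567],[521.04,-393.7,200.36]),
([-21.36,14.685,32.624,92.258,-8.039,75.584,23.087],[559.85,-91.33,329.86]),
([-22.52,19.926,31.811,83.006,-10.537,79.966,20.54],[616.62,-49.97,351.67])]
def fk(p,s,q):
    hs,L1,L2,L3,e,f,g=p; q=np.radians(q); z=lambda a:R.from_rotvec([0,0,a]); y=lambda a:R.from_rotvec([0,a,0])
    A=z(s[0]*q[0])*y(q[1]); B=A*z(s[1]*q[2]); C=B*y(q[3]); Dd=C*z(s[2]*q[4])*y(q[5])
    return np.array([0,0,hs])+B.apply([e,0,L1])+C.apply([f,0,L2])+Dd.apply([g,0,L3])
if __name__=='__main__':
    for s in itertools.product([1,-1],repeat=3):
        r=least_squares(lambda p:np.concatenate([fk(p,s,q)-x for q,x in D]),[300,300,300,200,0,0,0])
        print(s,r.x.round(1),np.sqrt(np.mean(r.fun**2)).round(2))
E
python3 fk.py
```

```text
(1, 1, 1) [1.43936e+04 6.39700e+02 8.74200e+02 1.42905e+04 4.20000e+00 1.60300e+02
 7.08800e+02] 297.65
(1, 1, -1) [  332.4  -432.5   859.6 -1278.    770.1   405.8  1105.7] 261.65
(1, -1, 1) [ -232.7  1202.   1064.1 -1049.1   299.3  1293.5  1109.9] 265.27
(1, -1, -1) [-7.68715e+04  2.01770e+03  9.98600e+02 -7.66542e+04  6.18000e+01
  1.16070e+03  1.12640e+03] 278.89
(-1, 1, 1) [-26814.2   2657.7    613.7 -25490.7   -545.     887.2    337.7] 151.95
(-1, 1, -1) [-1427.7  2572.8   712.9  -283.9  -341.8   903.2   584.1] 148.72
(-1, -1, 1) [ 12.  467.9 439.1  52.    5.4 -24.5 -33.9] 14.83
(-1, -1, -1) [3383.5  417.4  441.5 3358.1   24.3  -15.5  -31.6] 15.7
```

```bash
python3 - <<'E'
from h import *
o=get_obs(); a=(o['tool_pos'],o['eef_rot'])
for x in [([500,-110,340],[180,0,45]),([410,-165,270],[180,0,-7])]: go(x,cmd=a); a=x
E
```

```text
travel [-0.249, -0.833, 0.064] twist [-0.001, 0.0, 0.311]
travel [-0.684, -0.165, 0.467] twist [-0.0, -0.0, 0.289]
```

Request:
step_arm(travel=[[-0.1, -0.3, 0], [-0.2, -0.6, 0], [-0.249, -0.833, 0.064], [-0.249, -0.833, 0.064], [-0.249, -0.833, 0.064], [-0.249, -0.833, 0.064]], twist=[[0, 0, 0.05], [0, 0, 0.1], [0, 0, 0.16], [0, 0, 0.21], [0, 0, 0.26], [0, 0, 0.311]], fingers=[0.4, 0.4, 0.4, 0.4, 0.4, 0.4])

```text
clock: 17.38
tool_pos: [500.0, -110.1, 340.2]
eef_rot: [-179.9, 0.1, 44.7]
force: [-0.5, 0.1, -0.1]
gripper_width: 35.1
grip_force: 0.0
```

Request:
step_arm(travel=[[-0.2, -0.05, 0.1], [-0.4, -0.1, 0.2], [-0.684, -0.165, 0.35], [-0.684, -0.165, 0.467], [-0.684, -0.165, 0.467], [-0.684, -0.165, 0.467]], twist=[[0, 0, 0.05], [0, 0, 0.1], [0, 0, 0.16], [0, 0, 0.21], [0, 0, 0.26], [0, 0, 0.289]], fingers=[0.4, 0.4, 0.4, 0.4, 0.4, 0.4])

```text
clock: 18.12
tool_pos: [409.7, -165.1, 270.2]
eef_rot: [180.0, 0.2, -7.3]
force: [-0.1, 0.1, -0.1]
gripper_width: 35.0
grip_force: 0.0
```

```bash
cat >> h.py <<'E'
def mask(im,kind):
    hsv=cv2.cvtColor(im,cv2.COLOR_BGR2HSV); h,s,v=cv2.split(hsv)
    if kind=='cleaner': m=(h<13)&(s>150)&(v>90)
    if kind=='footfile': m=(h>8)&(h<28)&(s>50)&(s<200)&(v>60)
    if kind=='comb': m=(v<60)
    if kind=='nailbrush': m=(s<50)&(v>150)
    return m.astype(np.uint8)
def find(c,kind,near,rad=70,z=4):
    """eye hole near a world guess -> eye, heading (deg) of the handle"""
    m=mask(c['pixels'],kind); cs,hi=cv2.findContours(m,cv2.RETR_CCOMP,cv2.CHAIN_APPROX_NONE); out=[]
    for k,(cc,hh) in enumerate(zip(cs,hi[0])):
        if hh[3]<0 or cv2.contourArea(cc)<15: continue
        M=cv2.moments(cc); e=plane(c,[[M['m10']/M['m00'],M['m01']/M['m00']]],z)[0]
        P=plane(c,cc[:,0],z); size=np.ptp(P[:,:2],axis=0)
        if np.linalg.norm(e[:2]-near[:2])>rad: continue
        full=np.zeros_like(m); cv2.drawContours(full,cs,hh[3],1,-1); ys,xs=np.nonzero(full)
        Q=plane(c,np.c_[xs,ys],z)-e; d=np.linalg.norm(Q[:,:2],axis=1); H=Q[(d>25)&(d<78)]
        # handle axis by line fit
        vx,vy,x0,y0=cv2.fitLine(H[:,:2].astype(np.float32),cv2.DIST_L2,0,.01,.01).ravel(); u=np.array([vx,vy])
        if u@H[:,:2].mean(0)>0: u=-u
        off=float(np.cross(u,[x0,y0]))
        out.append(dict(eye=e[:2].round(1),hole=size.round(1),head=round(float(np.degrees(np.arctan2(u[1],u[0]))),1),off=round(off,1),len=round(float(d.max()),1),area=len(xs)))
    return out
def RT(delta,psi):
    d,p=np.radians([delta,psi]); a=np.array([np.cos(d)*np.cos(p),np.cos(d)*np.sin(p),-np.sin(d)]); t=np.array([np.sin(d)*np.cos(p),np.sin(d)*np.sin(p),np.cos(d)])
    return R.from_matrix(np.c_[t,np.cross(a,t),a])
E
python3 - <<'E'
from h import *
o=get_obs();print(o['tool_pos'],o['eef_rot'],o['q'])
c=shot('wrist','pics/w9.png')
for k,g in [('cleaner',[489,-171]),('footfile',[486,-68]),('comb',[471,37]),('nailbrush',[496,165])]:
    for f in find(c,k,np.array(g)): print(k,f)
E
```

```text
[ 409.69121199 -165.06128802  270.24979575] [ 1.79982143e+02  1.54303431e-01 -7.25951364e+00] [-28.58829012   1.37456383  46.16688564 113.66001522  -1.03963419
  65.54011253 -79.25611282]
footfile {'eye': array([487.6, -65.3]), 'hole': array([20.9, 21.4]), 'head': 8.1, 'off': -0.0, 'len': 125.1, 'area': 1708}
comb {'eye': array([472.2,  36.5]), 'hole': array([26.2, 25.1]), 'head': 1.6, 'off': 1.1, 'len': 122.9, 'area': 834}
nailbrush {'eye': array([494.2, 165.1]), 'hole': array([12.4, 18.3]), 'head': -63.9, 'off': -15.4, 'len': 913.3, 'area': 62314}
```

```bash
python3 - <<'E'
from h import *
im=cv2.imread('pics/w9.png'); hsv=cv2.cvtColor(im,cv2.COLOR_BGR2HSV)
o=get_obs(); 
c=shot('wrist')
p=proj(c,[[489,-171,4],[449,-176,4],[371,-185,4]]);print(p)
x,y=p[1].astype(int); R_=hsv[y-10:y+10,x-10:x+10].reshape(-1,3); print(R_[R_[:,0]<30][::4])
m=((hsv[...,0]<20)|(hsv[...,0]>172))&(hsv[...,1]>150)&(hsv[...,2]>90); n,l,s,ce=cv2.connectedComponentsWithStats(m.astype(np.uint8)); print([(a.tolist(),b.round().tolist()) for a,b in zip(s,ce) if a[4]>100])
E
```

```text
[[277.71118513 112.44923655]
 [285.46303153 141.89782095]
 [299.1802271  197.45851249]]
[[  6 121 154]
 [ 12 202 230]
 [ 12 200 231]
 [  8 157 185]
 [ 11 202 229]
 [ 12 199 231]
 [ 11 197 225]
 [ 11 200 221]
 [ 12 202 230]
 [ 12 199 231]
 [  7 138 166]
 [ 12 202 230]
 [ 12 201 231]
 [  7 140 175]
 [ 12 203 229]
 [ 12 201 231]
 [ 11 196 223]
 [ 11 201 223]
 [ 12 201 230]
 [ 12 201 231]
 [  8 153 178]
 [ 12 202 230]
 [ 12 201 231]
 [  6 123 166]
 [ 12 203 229]
 [ 12 201 231]
 [ 11 194 220]
 [ 11 203 225]
 [ 12 202 230]
 [ 12 201 230]
 [ 11 200 222]
 [ 12 202 230]
 [ 12 201 230]
 [  8 146 171]
 [ 11 203 230]
 [ 12 201 231]
 [  6 128 169]
 [ 12 203 229]
 [ 12 201 231]
 [ 11 196 221]
 [ 11 202 224]
 [ 12 203 230]
 [ 12 202 230]
 [  8 158 182]
 [ 11 202 230]
 [ 12 201 231]
 [  4 109 161]
 [ 12 203 229]
 [ 12 201 231]
 [ 10 191 218]
 [ 11 203 226]
 [ 12 202 230]
 [ 12 203 229]
 [ 11 202 224]
 [ 12 202 230]
 [ 12 203 230]
 [  8 153 177]
 [ 11 203 230]
 [ 11 201 230]
 [  4 114 165]
 [ 12 203 229]
 [ 12 202 230]
 [ 10 193 219]
 [ 11 203 226]
 [ 12 202 230]
 [ 12 203 229]]
[([0, 0, 560, 420, 229415], [278.0, 207.0]), ([41, 61, 14, 32, 220], [49.0, 77.0]), ([266, 101, 46, 100, 1139], [287.0, 150.0]), ([463, 173, 65, 96, 1043], [496.0, 221.0]), ([206, 317, 13, 33, 160], [211.0, 328.0]), ([345, 317, 12, 29, 151], [351.0, 328.0]), ([346, 351, 11, 18, 107], [351.0, 361.0]), ([207, 354, 10, 14, 104], [211.0, 361.0]), ([159, 372, 285, 28, 2857], [315.0, 389.0])]
```

```bash
sed -i "s/m=(h<13)&(s>150)&(v>90)/m=((h<20)|(h>172))\&(s>105)\&(v>80)/" h.py; python3 - <<'E'
from h import *
c=shot('wrist')
for f in find(c,'cleaner',np.array([489,-171])): print(f)
t=shot('top')
for f in find(t,'cleaner',np.array([489,-171])): print(f)
E
```

```text
{'eye': array([ 489.5, -169.4]), 'hole': array([20.5, 21.3]), 'head': 8.1, 'off': -0.0, 'len': 124.8, 'area': 1806}
{'eye': array([ 489.2, -169.7]), 'hole': array([21.5, 21.6]), 'head': 15.8, 'off': 5.5, 'len': 56.6, 'area': 166}
```

```bash
python3 - <<'E'
from h import *
o=get_obs(); a=(o['tool_pos'],o['eef_rot'])
for x in [([457.8,-173.9,130],[180,0,8.1]),([457.8,-173.9,3],[180,0,8.1])]: go(x,cmd=a); a=x
E
```

```text
travel [0.323, 0.019, 0.939] twist [0.0, 0.001, -0.083]
travel [0.0, -0.0, 0.847] twist [0.0, 0.0, 0.0]
```

Request:
step_arm(travel=[[0.1, 0.01, 0.3], [0.2, 0.01, 0.6], [0.323, 0.019, 0.939], [0.323, 0.019, 0.939], [0.323, 0.019, 0.939]], twist=[[0, 0, -0.04], [0, 0, -0.083], [0, 0, -0.083], [0, 0, -0.083], [0, 0, -0.083]], fingers=[0.4, 0.4, 0.4, 0.4, 0.4])

```text
clock: 18.95
tool_pos: [458.2, -174.7, 131.9]
eef_rot: [180.0, -0.0, 7.9]
force: [-0.9, 0.6, 0.5]
gripper_width: 35.2
grip_force: 0.0
```

```bash
python3 - <<'E'
from h import *
o=get_obs();print(o['tool_pos'],o['eef_rot'])
c=shot('wrist')
for f in find(c,'cleaner',np.array([489,-171])): print(f)
go(([457.8,-173.9,3],[180,0,8.1]))
E
```

```text
[ 458.18353096 -174.72688014  131.91989354] [ 1.79978679e+02 -8.16828479e-05  7.88869252e+00]
{'eye': array([ 489.6, -169.4]), 'hole': array([20.5, 20.5]), 'head': 8.6, 'off': 0.4, 'len': 124.7, 'area': 3308}
travel [-0.008, -0.006, 0.864] twist [0.0, -0.001, -0.001]
```

Request:
step_arm(travel=[[-0.008, -0.006, 0.4], [-0.008, -0.006, 0.75], [-0.008, -0.006, 0.83], [-0.008, -0.006, 0.864], [-0.008, -0.006, 0.864], [-0.008, -0.006, 0.864], [-0.008, -0.006, 0.864], [-0.008, -0.006, 0.864], [-0.008, -0.006, 0.864]], twist=[[0, 0, 0], [0, 0, 0], [0, 0, 0], [0, 0, 0], [0, 0, 0], [0, 0, 0], [0, 0, 0], [0, 0, 0], [0, 0, 0]], fingers=[0.4, 0.4, 0.4, 0.4, 0.4, 0.1, 0.1, 0.1, 0.1], newtons=45)

```text
clock: 20.12
tool_pos: [457.7, -173.4, 1.9]
eef_rot: [-180.0, -0.1, 7.9]
force: [-0.5, 0.7, 6.6]
gripper_width: 15.3
grip_force: 45.0
```

Request:
step_arm(travel=[[0, 0, -0.2], [0, 0, -0.5], [0, 0, -0.9], [0, 0, -1], [0, 0, -1]], twist=[[0, 0, 0], [0, 0, 0], [0, 0, 0], [0, 0, 0], [0, 0, 0]], fingers=[0.1, 0.1, 0.1, 0.1, 0.1])

```text
clock: 20.75
tool_pos: [457.7, -173.0, 151.7]
eef_rot: [-180.0, -0.1, 8.0]
force: [-0.8, 0.3, -2.0]
gripper_width: 15.6
grip_force: 45.0
```

```bash
cat >> h.py <<'E'
B=np.array([616.5,-51.2,165]); BY=10.8
hooks={1:98,2:42,3:-42,4:-98}
def eyepose(n,x,z,delta,psi,d=32.,w=-1.):
    """TCP pose with the eye centre at bar x,z on hook n; eye at d along tool x, w along tool z (back of fingertips)"""
    e=B+rot([0,0,BY]).apply([x,hooks[n],z]); r=RT(delta,psi); return e-r.apply([d,0,w]),r
E
python3 - <<'E'
from h import *
o=get_obs();print(o['tool_pos'],o['eef_rot'],o['q'],o['gripper_width'])
a=(o['tool_pos'],rot(o['eef_rot']).as_euler('xyz',degrees=True))
q=[([490,-155,290],RT(75,9)), eyepose(4,-75,95,58,10)]
for x in q:
    go(x,cmd=a); a=(x[0],x[1].as_euler('xyz',degrees=True)); print(x[0])
E
```

```text
[ 457.678104   -172.99226628  151.67828216] [-1.79979912e+02 -1.16361548e-01  7.95666331e+00] [-21.92583585  18.53708011  45.65965483 116.83811596 -17.07525038
  51.14674404 -48.94984987] 15.6084700708818
travel [0.232, -0.089, -0.922] twist [0.001, 0.083, -0.006]
[490, -155, 290]
travel [0.192, 0.12, 0.382] twist [0.002, 0.094, -0.005]
[ 534.98843474 -166.13811386  242.19453545]
```

Request:
step_arm(travel=[[0.05, 0, -0.35], [0.1, -0.03, -0.7], [0.232, -0.089, -0.922], [0.232, -0.089, -0.922], [0.232, -0.089, -0.922]], twist=[[0, 0.02, 0], [0, 0.04, 0], [0, 0.083, -0.006], [0, 0.083, -0.006], [0, 0.083, -0.006]], fingers=[0.1, 0.1, 0.1, 0.1, 0.1])

```text
clock: 21.38
tool_pos: [488.8, -154.7, 287.6]
eef_rot: [179.9, -14.7, 9.1]
force: [0.1, 0.2, -1.0]
gripper_width: 15.0
grip_force: 45.0
```

Request:
step_arm(travel=[[0.05, 0.04, 0.1], [0.1, 0.08, 0.2], [0.192, 0.12, 0.382], [0.192, 0.12, 0.382], [0.192, 0.12, 0.382], [0.192, 0.12, 0.382]], twist=[[0, 0.03, 0], [0, 0.06, 0], [0, 0.094, -0.005], [0, 0.094, -0.005], [0, 0.094, -0.005], [0, 0.094, -0.005]], fingers=[0.1, 0.1, 0.1, 0.1, 0.1, 0.1])

```text
clock: 22.12
tool_pos: [534.4, -166.7, 240.7]
eef_rot: [179.4, -31.7, 10.1]
force: [-0.7, 0.1, 0.1]
gripper_width: 15.8
grip_force: 45.0
```

```bash
python3 - <<'E'
from h import *
o=get_obs();print(o['tool_pos'],o['q'].round(1),o['gripper_width'])
x=eyepose(4,-75,95,58,10); print(x[0],(x[1].inv()*rot(o['eef_rot'])).as_rotvec(degrees=True))
c=shot('wrist','pics/w10.png'); import pickle; pickle.dump(c,open('v10.pkl','wb'))
r=rot(o['eef_rot']); e=o['tool_pos']+r.apply([32,0,-1.6]); print('eye px',proj(c,[e]))
m=mask(c['pixels'],'cleaner'); cs,hi=cv2.findContours(m,cv2.RETR_CCOMP,cv2.CHAIN_APPROX_NONE)
for cc,hh in zip(cs,hi[0]):
    if hh[3]>=0 and cv2.contourArea(cc)>40: print('hole',cc[:,0].mean(0),cv2.contourArea(cc),cv2.boundingRect(cc))
Hk=B+rot([0,0,BY]).apply([[-45,-98,62],[-22,-98,34]]); print('hook px',proj(c,Hk))
E
```

```text
[ 534.44417722 -166.6962407   240.71262317] [-29.2   2.4  54.7 125.5 -38.3  31.7 -25.8] 15.82666518086263
[ 534.98843474 -166.13811386  242.19453545] [-0.54968886 -0.32978991 -0.11044031]
eye px [[280.85248375 211.94299698]]
hole [280.76923077 211.48076923] 1055.0 (262, 193, 39, 38)
hook px [[279.06832114 176.87010502]
 [278.49665061 160.59131736]]
```

```bash
python3 - <<'E'
from h import *
im=cv2.imread('pics/w10.png')[90:270,160:400]; cv2.imwrite('pics/w10c.png',cv2.resize(im,(800,600),interpolation=cv2.INTER_CUBIC))
E
```

```text
(no output)
```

View pics/w10c.png

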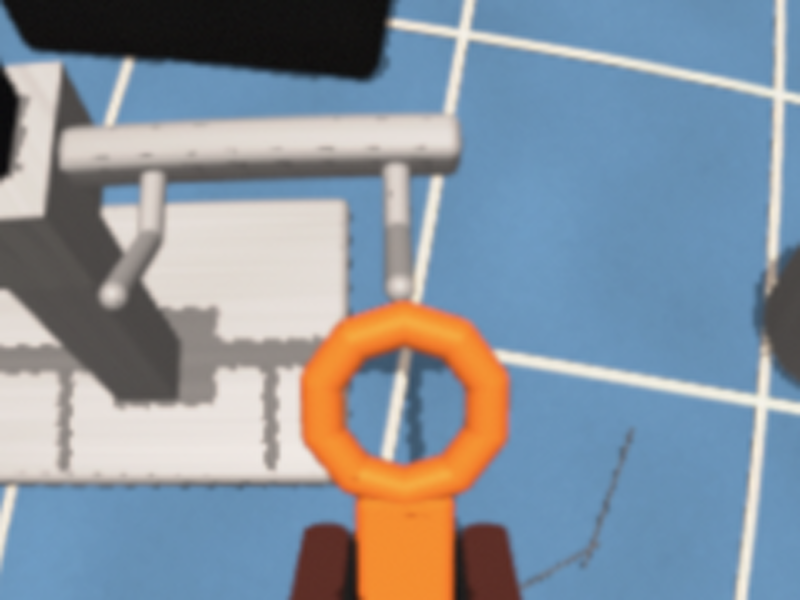

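```bash
cat >> h.py <<'E'
def ins(n,psi,d=32,w=-1.6,dl=58,dl2=54):
    P=[(-57,77,dl),(-50,69,dl),(-43,60,dl),(-36,51,dl),(-29,42.5,dl),(-24,36,dl),(-21,33,dl2)]
    go(*[eyepose(n,x,z,dd,psi,d,w) for x,z,dd in P])
E
python3 -c "
from h import *
ins(4,10)"
```

```text
travel [0.045, -0.006, 0.165] twist [0.003, 0.001, 0.001]
travel [0.056, -0.007, 0.235] twist [0.003, 0.001, 0.001]
travel [0.064, -0.009, 0.31] twist [0.003, 0.001, 0.001]
travel [0.072, -0.01, 0.386] twist [0.003, 0.001, 0.001]
travel [0.082, -0.011, 0.459] twist [0.003, 0.001, 0.001]
travel [0.088, -0.012, 0.513] twist [0.003, 0.001, 0.001]
travel [0.096, -0.013, 0.555] twist [0.003, 0.024, 0.001]
```

Request:
step_arm(travel=[[0.045, -0.006, 0.165], [0.056, -0.007, 0.235], [0.064, -0.009, 0.31], [0.072, -0.01, 0.386], [0.082, -0.011, 0.459], [0.082, -0.011, 0.459], [0.082, -0.011, 0.459]], twist=[[0, 0, 0], [0, 0, 0], [0, 0, 0], [0, 0, 0], [0, 0, 0], [0, 0, 0], [0, 0, 0]], fingers=[0.1, 0.1, 0.1, 0.1, 0.1, 0.1, 0.1])

```text
clock: 23.05
tool_pos: [580.6, -157.9, 190.1]
eef_rot: [179.4, -31.9, 10.1]
force: [0.1, -0.8, 0.8]
gripper_width: 15.5
grip_force: 45.0
```

```bash
python3 - <<'E'
from h import *
o=get_obs();print(o['tool_pos'],o['q'].round(1),o['gripper_width'],o['force'])
c=shot('wrist','pics/w11.png')
m=mask(c['pixels'],'cleaner'); cs,hi=cv2.findContours(m,cv2.RETR_CCOMP,cv2.CHAIN_APPROX_NONE)
for cc,hh in zip(cs,hi[0]):
    if hh[3]>=0 and cv2.contourArea(cc)>40: print('hole',cc[:,0].mean(0),cv2.contourArea(cc),cv2.boundingRect(cc))
print('hook px',proj(c,B+rot([0,0,BY]).apply([[-45,-98,62],[-22,-98,34],[-6,-98,34]])))
print(c['pixels'][185:235:3,262:300:3].tolist()[::2] if 0 else cv2.cvtColor(c['pixels'],cv2.COLOR_BGR2HSV)[150:235:4,262:302:3,1])
go(eyepose(4,-24,36,56,10,32,-1.6),eyepose(4,-21,33,53,10,32,-1.6))
E
```

```text
[ 580.56763946 -157.91603968  190.1042348 ] [-18.1  13.4  43.5 124.3 -58.2  29.9  -9.8] 15.488106928245063 [ 0.07349379 -0.81678828  0.78104303]
hole [280.9609375 216.46875  ] 1218.0 (262, 193, 39, 50)
hook px [[280.94684723 236.40255347]
 [279.82766354 203.74943256]
 [279.35713321 176.61310936]]
[[112 110 111 110 109 110 110 111 110 110  88  20  86 110]
 [ 19   4   3   4   1   3   6   8   6   7   8  23  12   8]
 [ 18  17  17  16  16  17  17  17  16  15  15  16  16  17]
 [ 13  12  14  13  13  13  12  12  12  13  13  12  13  12]
 [ 13  13  12  13  14  13  12  13  12  16  13  13  11  12]
 [ 21  21  20  21  21  21  22  21  20  19  18  20  21  20]
 [ 18  18  21  19  18  21  20  20  18  19  20  19  19  19]
 [  6  79  78  84  42  21  18  20  78  17   5  93  93 102]
 [  7 110  91  35 149 190 202 201 173  86  19 105 110 110]
 [146 194 204 201 195 189 196 187 193 199 202 201 177  30]
 [203 189 187 192 200 204 207 206 202 195 190 188 194 205]
 [203 204 208 209 209 185 108 152 197 210 209 206 202 203]
 [204 209 137  92  94  20  19  20  34  34  45 207 207 203]
 [209 138 105 109  95  19  21  20  35  85 112  58 207 206]
 [184 104 109 109  94  21  20  20  21 107 110 109  52 212]
 [159 110 109 110  95  19  19  20  40 109 110 109  77 209]
 [158  22  14   8  39  19  19  18  34 110 109 109  66 209]
 [193  69  70  26  10  19  21  18  24  23  12  13  75 211]
 [206 204  41 109  86  21  20  18  12  83  58 125 208 203]
 [202 205 206 115  30  20  21  19  17  58 166 207 203 202]
 [204 201 199 202 193  21  20  20  32 198 199 202 202 207]
 [204 204 199 193 178  21  19  21  24 179 195 202 207 167]]
travel [0.002, -0.004, 0.067] twist [0.003, 0.012, 0.001]
travel [0.01, -0.004, 0.106] twist [0.003, 0.028, 0.001]
```

Request:
step_arm(travel=[[0.0, -0.004, 0.035], [0.002, -0.004, 0.067], [0.002, -0.004, 0.067], [0.002, -0.004, 0.067]], twist=[[0, 0, 0], [0, 0, 0], [0, 0, 0], [0, 0, 0]], fingers=[0.1, 0.1, 0.1, 0.1])

```text
clock: 23.6
tool_pos: [585.9, -156.3, 181.7]
eef_rot: [179.4, -31.9, 10.1]
force: [0.5, 0.3, -0.8]
gripper_width: 15.6
grip_force: 45.0
```

```bash
python3 - <<'E'
from h import *
o=get_obs();print(o['tool_pos'],o['eef_rot'],o['q'].round(1),o['gripper_width'],o['force']); r=rot(o['eef_rot'])
print('eye bar', rot([0,0,BY]).inv().apply(o['tool_pos']+r.apply([32,0,-1.6])-B))
E
```

```text
[ 585.94053196 -156.26335538  181.65247671] [179.40872007 -31.8774924   10.09778453] [-12.8  13.9  36.9 124.  -58.5  28.1  -9.9] 15.580481000386387 [ 0.4566736   0.26856138 -0.8252945 ]
eye bar [-23.37804849 -97.7822882   34.91044441]
```

Request:
step_arm(travel=[[0, 0, 0], [0, 0, 0], [0, 0, 0], [0, 0, 0], [0, 0, -0.1], [0, 0, -0.3], [0, 0, -0.6], [0, 0, -0.9]], twist=[[0, 0, 0], [0, 0, 0], [0, 0, 0], [0, 0, 0], [0, 0, 0], [0, 0, 0], [0, 0, 0], [0, 0, 0]], fingers=[0.35, 0.35, 0.35, 0.35, 0.35, 0.35, 0.35, 0.35])

```text
clock: 24.6
tool_pos: [514.7, -167.6, 296.4]
eef_rot: [179.4, -31.8, 10.1]
force: [-0.4, 1.1, 0.6]
gripper_width: 30.6
grip_force: 0.0
```

```bash
cat >> h.py <<'E'
def hung(kinds):
    c=shot('wrist'); s=shot('scene')
    for k,n in kinds:
        e=B+rot([0,0,BY]).apply([-15,hooks[n],27]); low=e-[0,0,125]
        for v in (c,s):
            m=mask(v['pixels'],k); p=proj(v,[e,e-[0,0,40],low]).astype(int)
            x0,y0=p.min(0)-12;x1,y1=p.max(0)+12; x0,y0=max(x0,0),max(y0,0); q=m[y0:y1,x0:x1]; ys,xs=np.nonzero(q)
            print(k,n,v['name'],'pred',p.tolist(),'mask',len(xs),(xs.min()+x0,xs.max()+x0,ys.min()+y0,ys.max()+y0) if len(xs) else None)
    return c,s
E
python3 - <<'E'
from h import *
o=get_obs();print(o['tool_pos'],o['eef_rot'],o['q'].round(1),o['gripper_width'],o['force'])
c,s=hung([('cleaner',4)]); cv2.imwrite('pics/w12.png',c['pixels']);cv2.imwrite('pics/s12.png',s['pixels'])
a=(o['tool_pos'],o['eef_rot'])
for x in [([440,-150,300],[180,0,8]),([400,-75,250],[180,0,5])]: go(x,cmd=a); a=x
E
```

```text
[ 514.70159696 -167.59058318  296.40041293] [179.39458465 -31.77608881  10.07994946] [-23.3  -6.6  44.6 122.6 -19.3  36.  -44.8] 30.617395222247797 [-0.41529249  1.07921871  0.57131554]
cleaner 4 wrist pred [[280, 160], [280, 174], [280, 197]] mask 473 (np.int64(268), np.int64(291), np.int64(148), np.int64(178))
cleaner 4 scene pred [[233, 177], [234, 187], [236, 207]] mask 74 (np.int64(228), np.int64(241), np.int64(174), np.int64(206))
travel [-0.387, -0.2, -0.27] twist [0.0, -0.177, 0.01]
travel [-0.194, -0.532, 0.333] twist [-0.0, -0.0, 0.017]
```

```bash
python3 - <<'E'
from h import *
o=get_obs()
a=(o['tool_pos'],o['eef_rot']); e=np.array([487.6,-65.3]);t=np.radians(8.1); g=e-32*np.array([np.cos(t),np.sin(t)]);print(g)
for x in [([440,-110,280],[180,0,8.1]),([*g,132],[180,0,8.1])]: go(x,cmd=a); a=x
E
```

```text
[455.91924295 -69.80883942]
travel [-0.434, -0.476, -0.118] twist [0.0, -0.179, 0.009]
travel [0.143, -0.25, 0.987] twist [0.0, 0.0, 0.0]
```

Request:
step_arm(travel=[[-0.1, -0.1, -0.12], [-0.25, -0.3, -0.118], [-0.434, -0.476, -0.118], [-0.434, -0.476, -0.118], [-0.434, -0.476, -0.118]], twist=[[0, -0.05, 0], [0, -0.1, 0], [0, -0.15, 0.009], [0, -0.179, 0.009], [0, -0.179, 0.009]], fingers=[0.4, 0.4, 0.4, 0.4, 0.4])

```text
clock: 25.32
tool_pos: [440.8, -106.8, 274.5]
eef_rot: [180.0, 0.5, 8.4]
force: [0.2, 0.4, -0.3]
gripper_width: 35.0
grip_force: 0.0
```

Request:
step_arm(travel=[[0.05, -0.1, 0.3], [0.1, -0.2, 0.7], [0.143, -0.25, 0.987], [0.143, -0.25, 0.987], [0.143, -0.25, 0.987]], twist=[[0, 0, 0], [0, 0, 0], [0, 0, 0], [0, 0, 0], [0, 0, 0]], fingers=[0.4, 0.4, 0.4, 0.4, 0.4])

```text
clock: 25.95
tool_pos: [455.2, -69.0, 129.1]
eef_rot: [179.9, 0.2, 8.2]
force: [-0.4, -0.3, 0.6]
gripper_width: 35.1
grip_force: 0.0
```

```bash
cat >> h.py <<'E'
def look(kind,near,d=32):
    o=get_obs(); print(o['tool_pos'].round(1),o['eef_rot'].round(1),o['q'].round(1))
    for f in find(shot('wrist'),kind,np.array(near)):
        print(kind,f); t=np.radians(f['head']); g=f['eye']-d*np.array([np.cos(t),np.sin(t)]); print(g)
        go(([*g,2.5],[180,0,f['head']]))
E
python3 -c "
from h import *
look('footfile',[487.6,-65.3])
hung([('cleaner',4)])"
```

```text
[455.2 -69.  129.1] [179.9   0.2   8.2] [-21.9  15.2  28.9 120.9  -9.9  46.4 -68.8]
footfile {'eye': array([487.2, -65.2]), 'hole': array([20.4, 20.4]), 'head': 8.5, 'off': 0.0, 'len': 126.2, 'area': 3444}
[455.55149237 -69.92990116]
travel [0.001, 0.005, 0.847] twist [0.0, 0.001, -0.002]
cleaner 4 wrist pred [[541, -25], [490, -4], [424, 26]] mask 1391 (np.int64(462), np.int64(534), np.int64(0), np.int64(37))
cleaner 4 scene pred [[233, 177], [234, 187], [236, 207]] mask 72 (np.int64(228), np.int64(241), np.int64(173), np.int64(202))
```

Request:
step_arm(travel=[[0.001, 0.005, 0.4], [0.001, 0.005, 0.75], [0.001, 0.005, 0.82], [0.001, 0.005, 0.845], [0.001, 0.005, 0.845], [0.001, 0.005, 0.845], [0.001, 0.005, 0.845], [0.001, 0.005, 0.845], [0.001, 0.005, 0.845]], twist=[[0, 0, 0], [0, 0, 0], [0, 0, 0], [0, 0, 0], [0, 0, 0], [0, 0, 0], [0, 0, 0], [0, 0, 0], [0, 0, 0]], fingers=[0.4, 0.4, 0.4, 0.4, 0.4, 0.1, 0.1, 0.1, 0.1], newtons=45)

```text
clock: 27.22
tool_pos: [454.8, -68.9, 1.8]
eef_rot: [180.0, 0.3, 8.3]
force: [-0.1, 1.0, 8.1]
gripper_width: 15.3
grip_force: 45.0
```

Request:
step_arm(travel=[[0, 0, -0.2], [0, 0, -0.5], [0, 0, -0.9], [0, 0, -1], [0, 0, -1]], twist=[[0, 0, 0], [0, 0, 0], [0, 0, 0], [0, 0, 0], [0, 0, 0]], fingers=[0.1, 0.1, 0.1, 0.1, 0.1])

```text
clock: 27.85
tool_pos: [455.6, -68.3, 151.5]
eef_rot: [180.0, 0.2, 8.3]
force: [0.3, -0.6, -0.9]
gripper_width: 15.6
grip_force: 45.0
```

```bash
cat >> h.py <<'E'
def carry(n,psi=10,mid=None):
    o=get_obs(); print(o['tool_pos'].round(1),o['q'].round(1),o['gripper_width'])
    a=(o['tool_pos'],o['eef_rot']); x=eyepose(n,-75,95,58,psi,32,-1.6); m=x[0]+np.array([-45,0,50])
    for q in [(m,RT(75,psi)),x]: go(q,cmd=a); a=(q[0],q[1].as_euler('xyz',degrees=True)); print(q[0].round(1))
def at(kind,n,psi=10):
    o=get_obs(); r=rot(o['eef_rot']); c=shot('wrist'); print(o['tool_pos'].round(1),o['q'].round(1),o['gripper_width'],o['force'].round(1))
    print('eye px',proj(c,[o['tool_pos']+r.apply([32,0,-1.6])]),'bar',rot([0,0,BY]).inv().apply(o['tool_pos']+r.apply([32,0,-1.6])-B).round(1))
    m=mask(c['pixels'],kind); cs,hi=cv2.findContours(m,cv2.RETR_CCOMP,cv2.CHAIN_APPROX_NONE)
    for cc,hh in zip(cs,hi[0]):
        if hh[3]>=0 and cv2.contourArea(cc)>300: print('hole',cc[:,0].mean(0).round(1),cv2.contourArea(cc),cv2.boundingRect(cc))
    print('hook px',proj(c,B+rot([0,0,BY]).apply([[-45,hooks[n],62],[-22,hooks[n],34],[-6,hooks[n],34]])).round(1).tolist())
    return c
E
python3 -c "
from h import *
carry(3)"
```

```text
[455.6 -68.3 151.5] [-24.4  13.3  31.4 119.6  -8.9  49.5 -69.5] 15.62467014103358
travel [0.115, 0.306, -0.935] twist [0.001, 0.085, -0.009]
[ 479.8 -111.1  291.7]
travel [0.199, 0.052, 0.398] twist [0.0, 0.094, 0.0]
[ 524.8 -111.1  241.7]
```

Request:
step_arm(travel=[[0.02, 0.05, -0.35], [0.06, 0.15, -0.7], [0.115, 0.306, -0.935], [0.115, 0.306, -0.935], [0.115, 0.306, -0.935]], twist=[[0, 0.02, 0], [0, 0.04, 0], [0, 0.085, -0.009], [0, 0.085, -0.009], [0, 0.085, -0.009]], fingers=[0.1, 0.1, 0.1, 0.1, 0.1])

```text
clock: 28.48
tool_pos: [478.7, -110.6, 289.3]
eef_rot: [179.8, -14.7, 9.9]
force: [0.4, -0.1, 0.0]
gripper_width: 15.4
grip_force: 45.0
```

Request:
step_arm(travel=[[0.05, 0.02, 0.1], [0.1, 0.05, 0.2], [0.199, 0.052, 0.398], [0.199, 0.052, 0.398], [0.199, 0.052, 0.398], [0.199, 0.052, 0.398]], twist=[[0, 0.03, 0], [0, 0.06, 0], [0, 0.094, 0], [0, 0.094, 0], [0, 0.094, 0], [0, 0.094, 0]], fingers=[0.1, 0.1, 0.1, 0.1, 0.1, 0.1])

```text
clock: 29.22
tool_pos: [525.2, -111.5, 242.0]
eef_rot: [179.6, -31.8, 10.1]
force: [0.2, -0.9, -0.0]
gripper_width: 15.3
grip_force: 45.0
```

```bash
python3 -c "
from h import *
at('footfile',3); ins(3,10)"
```

```text
[ 525.2 -111.5  242. ] [-27.5  -2.9  42.6 128.6 -25.3  26.5 -44.4] 15.332239821843876 [ 0.2 -0.9 -0. ]
eye px [[280.80018378 211.97850209]] bar [-74.6 -42.4  95.3]
hole [280.8 210.8] 1014.5 (262, 193, 38, 37)
hook px [[279.2, 179.6], [278.9, 163.1], [278.6, 143.9]]
travel [0.035, -0.007, 0.167] twist [0.002, 0.001, 0.0]
travel [0.047, -0.008, 0.237] twist [0.002, 0.001, 0.0]
travel [0.055, -0.009, 0.312] twist [0.002, 0.001, 0.0]
travel [0.063, -0.01, 0.388] twist [0.002, 0.001, 0.0]
travel [0.073, -0.011, 0.461] twist [0.002, 0.001, 0.0]
travel [0.078, -0.011, 0.515] twist [0.002, 0.001, 0.0]
travel [0.086, -0.012, 0.557] twist [0.002, 0.023, 0.0]
```

Held well and aligned; insert.

Request:
step_arm(travel=[[0.035, -0.007, 0.167], [0.047, -0.008, 0.237], [0.055, -0.009, 0.312], [0.063, -0.01, 0.388], [0.073, -0.011, 0.461], [0.073, -0.011, 0.461], [0.078, -0.011, 0.515], [0.078, -0.011, 0.525], [0.078, -0.011, 0.525]], twist=[[0, 0, 0], [0, 0, 0], [0, 0, 0], [0, 0, 0], [0, 0, 0], [0, 0, 0], [0, 0, 0], [0, 0, 0], [0, 0, 0]], fingers=[0.1, 0.1, 0.1, 0.1, 0.1, 0.1, 0.1, 0.1, 0.1])

```text
clock: 30.4
tool_pos: [575.1, -101.8, 181.0]
eef_rot: [179.7, -31.9, 10.0]
force: [0.3, -0.7, -0.9]
gripper_width: 15.6
grip_force: 45.0
```

```bash
python3 -c "
from h import *
c=at('footfile',3); print(mask(c['pixels'],'footfile')[185:245:3,258:304:2])"
```

```text
[ 575.1 -101.8  181. ] [-22.4  10.9  39.4 127.7 -56.2  23.5 -16.8] 15.570735065746957 [ 0.3 -0.7 -0.9]
eye px [[280.86364531 211.95603098]] bar [-23.8 -42.3  34.3]
hook px [[281.3, 244.8], [280.3, 208.7], [279.8, 179.8]]
[[0 0 1 1 1 1 1 1 1 1 1 1 1 1 1 1 1 1 1 1 1 1 0]
 [0 1 1 1 1 1 1 1 1 1 1 1 1 1 1 1 1 1 1 1 1 1 1]
 [1 1 1 1 1 1 1 1 1 1 1 1 1 1 1 1 1 1 1 1 1 1 1]
 [1 1 1 1 1 1 1 1 1 1 1 0 0 1 1 1 1 1 1 1 1 1 1]
 [1 1 1 1 1 1 0 0 0 0 0 0 0 0 0 0 0 0 1 1 1 1 1]
 [1 1 1 1 1 0 0 0 0 0 0 0 0 0 0 0 0 0 0 1 1 1 1]
 [1 1 1 1 0 0 0 0 0 0 0 0 0 0 0 0 0 0 0 0 1 1 1]
 [1 1 1 0 0 0 0 0 0 0 0 0 0 0 0 0 0 0 0 0 0 1 1]
 [1 1 1 0 0 0 0 0 0 0 0 0 0 0 0 0 0 0 0 0 0 1 1]
 [1 1 1 0 0 0 0 0 0 0 0 0 0 0 0 0 0 0 0 0 0 1 1]
 [1 1 1 0 0 0 0 0 0 0 0 0 0 0 0 0 0 0 0 0 0 1 1]
 [1 1 1 1 0 0 0 0 0 0 0 0 0 0 0 0 0 0 0 0 1 1 1]
 [1 1 1 1 1 0 0 0 0 0 0 0 0 0 0 0 0 0 0 1 1 1 1]
 [1 1 1 1 1 1 0 0 0 0 0 0 0 0 0 0 0 0 0 1 1 1 1]
 [1 1 1 1 1 1 1 1 1 1 1 0 0 0 0 0 0 0 0 1 1 1 1]
 [1 1 1 1 1 1 1 1 1 1 1 1 1 0 0 0 0 0 0 1 1 1 1]
 [0 1 1 1 1 1 1 1 1 1 1 1 1 0 0 0 0 0 0 0 1 1 1]
 [0 0 1 1 1 1 1 1 1 1 1 1 1 1 0 0 0 0 0 0 1 0 0]
 [0 0 0 0 1 1 1 1 1 1 1 1 1 1 0 0 0 0 0 0 0 0 0]
 [0 0 0 0 1 1 1 1 1 1 1 1 1 1 1 1 1 1 1 1 0 0 0]]
```

Request:
step_arm(travel=[[0, 0, 0], [0, 0, 0], [0, 0, 0], [0, 0, 0], [0, 0, -0.1], [0, 0, -0.3], [0, 0, -0.6], [0, 0, -0.9]], twist=[[0, 0, 0], [0, 0, 0], [0, 0, 0], [0, 0, 0], [0, 0, 0], [0, 0, 0], [0, 0, 0], [0, 0, 0]], fingers=[0.35, 0.35, 0.35, 0.35, 0.35, 0.35, 0.35, 0.35])

```text
clock: 31.45
tool_pos: [507.9, -110.2, 288.4]
eef_rot: [179.9, -31.7, 10.2]
force: [0.2, 1.0, 0.4]
gripper_width: 30.9
grip_force: 0.0
```

```bash
python3 - <<'E'
from h import *
c,s=hung([('cleaner',4),('footfile',3)]); cv2.imwrite('pics/s13.png',s['pixels'])
o=get_obs(); a=(o['tool_pos'],o['eef_rot']); t=shot('top')
for f in find(t,'comb',np.array([472,36.5])): print(f)
e=np.array([472.2,36.5]);t=np.radians(1.6); g=e-32*np.array([np.cos(t),np.sin(t)]);print(g)
for x in [([420,-50,280],[180,0,5]),([*g,132],[180,0,1.6])]: go(x,cmd=a); a=x
E
```

```text
cleaner 4 wrist pred [[343, 160], [336, 175], [326, 197]] mask 670 (np.int64(318), np.int64(354), np.int64(148), np.int64(190))
cleaner 4 scene pred [[233, 177], [234, 187], [236, 207]] mask 135 (np.int64(228), np.int64(247), np.int64(174), np.int64(218))
footfile 3 wrist pred [[284, 160], [283, 175], [283, 198]] mask 199 (np.int64(271), np.int64(295), np.int64(150), np.int64(158))
footfile 3 scene pred [[247, 186], [248, 196], [249, 216]] mask 136 (np.int64(239), np.int64(248), np.int64(181), np.int64(222))
[440.21247632  35.60650756]
travel [-0.48, -0.513, -0.199] twist [-0.008, -0.179, 0.027]
travel [0.184, -0.557, 0.987] twist [-0.0, -0.0, 0.019]
```

Request:
step_arm(travel=[[-0.1, -0.1, -0.2], [-0.25, -0.3, -0.199], [-0.48, -0.513, -0.199], [-0.48, -0.513, -0.199], [-0.48, -0.513, -0.199]], twist=[[0, -0.05, 0], [0, -0.1, 0.01], [-0.008, -0.15, 0.027], [-0.008, -0.179, 0.027], [-0.008, -0.179, 0.027]], fingers=[0.4, 0.4, 0.4, 0.4, 0.4])

```text
clock: 32.22
tool_pos: [420.3, -46.7, 274.0]
eef_rot: [179.9, 0.6, 5.2]
force: [0.4, -0.4, 0.3]
gripper_width: 34.9
grip_force: 0.0
```

Request:
step_arm(travel=[[0.05, -0.2, 0.3], [0.1, -0.4, 0.7], [0.184, -0.557, 0.95], [0.184, -0.557, 0.95], [0.184, -0.557, 0.95]], twist=[[0, 0, 0], [0, 0, 0], [0, 0, 0.019], [0, 0, 0.019], [0, 0, 0.019]], fingers=[0.4, 0.4, 0.4, 0.4, 0.4])

```text
clock: 32.85
tool_pos: [438.6, 36.5, 133.5]
eef_rot: [179.9, 0.4, 1.7]
force: [-0.0, -0.2, -0.6]
gripper_width: 35.0
grip_force: 0.0
```

```bash
python3 -c "
from h import *
look('comb',[472.,36.5]); look('nailbrush',[494,165])"
```

```text
[438.6  36.5 133.5] [179.9   0.4   1.7] [-32.1  12.5  24.2 122.8  -7.   46.4 -91.9]
comb {'eye': array([497.9,  26.2]), 'hole': array([21.8, 21.7]), 'head': -0.8, 'off': -0.2, 'len': 126.0, 'area': 3081}
[465.90311923  26.64678977]
travel [0.183, 0.069, 0.876] twist [0.0, 0.002, 0.014]
[439.   36.4 134.1] [179.9   0.3   1.6] [-32.1  12.4  24.2 122.7  -7.   46.5 -91.9]
nailbrush {'eye': array([476.9, 152.9]), 'hole': array([11.6,  4.3]), 'head': 0.9, 'off': 0.2, 'len': 296.4, 'area': 9257}
[444.90394776 152.39736585]
travel [0.064, -0.772, 0.878] twist [0.0, 0.002, 0.004]
nailbrush {'eye': array([492. , 165.3]), 'hole': array([14.6, 20.3]), 'head': -1.5, 'off': -10.5, 'len': 292.1, 'area': 9257}
[460.0109656  166.13766235]
travel [0.167, -0.861, 0.877] twist [0.0, 0.002, 0.017]
```

Request:
step_arm(travel=[[0.1, 0.03, 0.1], [0.183, 0.069, 0.3], [0.183, 0.069, 0.7], [0.183, 0.069, 0.82], [0.183, 0.069, 0.873], [0.183, 0.069, 0.873], [0.183, 0.069, 0.873], [0.183, 0.069, 0.873], [0.183, 0.069, 0.873], [0.183, 0.069, 0.873]], twist=[[0, 0, 0.014], [0, 0, 0.014], [0, 0, 0.014], [0, 0, 0.014], [0, 0, 0.014], [0, 0, 0.014], [0, 0, 0.014], [0, 0, 0.014], [0, 0, 0.014], [0, 0, 0.014]], fingers=[0.4, 0.4, 0.4, 0.4, 0.4, 0.4, 0.1, 0.1, 0.1, 0.1], newtons=45)

```text
clock: 34.2
tool_pos: [466.0, 27.7, 2.8]
eef_rot: [179.9, 0.3, -0.8]
force: [-0.1, 0.5, 8.3]
gripper_width: 15.1
grip_force: 45.0
```

Request:
step_arm(travel=[[0, 0, -0.2], [0, 0, -0.5], [0, 0, -0.9], [0, 0, -1], [0, 0, -1]], twist=[[0, 0, 0], [0, 0, 0], [0, 0, 0], [0, 0, 0], [0, 0, 0]], fingers=[0.1, 0.1, 0.1, 0.1, 0.1])

```text
clock: 34.83
tool_pos: [466.9, 28.3, 152.6]
eef_rot: [179.9, 0.3, -0.8]
force: [0.2, 0.8, -1.6]
gripper_width: 15.1
grip_force: 45.0
```

```bash
python3 -c "
from h import *
carry(2)"
```

```text
[466.9  28.3 152.6] [-32.2  13.6  26.8 118.4  -8.   50.  -91.7] 15.14059678139067
travel [-0.018, 0.38, -0.927] twist [0.008, 0.085, -0.06]
[464.1 -28.6 291.7]
travel [0.199, 0.052, 0.398] twist [0.0, 0.094, 0.0]
[509.1 -28.6 241.7]
```

Request:
step_arm(travel=[[0, 0.05, -0.35], [-0.01, 0.15, -0.7], [-0.018, 0.38, -0.927], [-0.018, 0.38, -0.927], [-0.018, 0.38, -0.927]], twist=[[0, 0.02, -0.02], [0, 0.04, -0.04], [0.008, 0.085, -0.06], [0.008, 0.085, -0.06], [0.008, 0.085, -0.06]], fingers=[0.1, 0.1, 0.1, 0.1, 0.1])

```text
clock: 35.45
tool_pos: [463.2, -28.2, 289.7]
eef_rot: [180.0, -14.7, 10.0]
force: [-0.4, -0.2, 0.3]
gripper_width: 15.2
grip_force: 45.0
```

Request:
step_arm(travel=[[0.05, 0.02, 0.1], [0.1, 0.05, 0.2], [0.199, 0.052, 0.398], [0.199, 0.052, 0.398], [0.199, 0.052, 0.398], [0.199, 0.052, 0.398]], twist=[[0, 0.03, 0], [0, 0.06, 0], [0, 0.094, 0], [0, 0.094, 0], [0, 0.094, 0], [0, 0.094, 0]], fingers=[0.1, 0.1, 0.1, 0.1, 0.1, 0.1])

```text
clock: 36.2
tool_pos: [509.5, -28.4, 241.9]
eef_rot: [179.9, -31.8, 10.1]
force: [-0.6, -0.3, -0.5]
gripper_width: 15.4
grip_force: 45.0
```

```bash
python3 -c "
from h import *
at('comb',2); ins(2,10)"
```

```text
[509.5 -28.4 241.9] [-34.7  -7.9  34.5 132.3  -2.9  22.9 -76.8] 15.42867279932394 [-0.6 -0.3 -0.5]
eye px [[280.80449279 211.99216668]] bar [-74.5  42.1  95.1]
hole [360.3 341.3] 554.0 (320, 336, 81, 12)
hole [198.2 341. ] 608.5 (152, 335, 91, 13)
hole [280.8 212.2] 1163.5 (261, 193, 41, 39)
hook px [[280.4, 179.6], [280.1, 163.1], [279.9, 143.9]]
travel [0.035, -0.002, 0.165] twist [0.0, 0.001, 0.001]
travel [0.047, -0.003, 0.235] twist [0.0, 0.001, 0.001]
travel [0.055, -0.004, 0.311] twist [0.0, 0.001, 0.001]
travel [0.063, -0.004, 0.386] twist [0.0, 0.001, 0.001]
travel [0.073, -0.005, 0.459] twist [0.0, 0.001, 0.001]
travel [0.078, -0.005, 0.514] twist [0.0, 0.001, 0.001]
travel [0.086, -0.006, 0.556] twist [0.0, 0.023, 0.001]
```

Request:
step_arm(travel=[[0.035, -0.002, 0.165], [0.047, -0.003, 0.235], [0.055, -0.004, 0.311], [0.063, -0.004, 0.386], [0.073, -0.005, 0.459], [0.073, -0.005, 0.459], [0.078, -0.005, 0.514], [0.078, -0.005, 0.525], [0.078, -0.005, 0.525]], twist=[[0, 0, 0], [0, 0, 0], [0, 0, 0], [0, 0, 0], [0, 0, 0], [0, 0, 0], [0, 0, 0], [0, 0, 0], [0, 0, 0]], fingers=[0.1, 0.1, 0.1, 0.1, 0.1, 0.1, 0.1, 0.1, 0.1])

```text
clock: 37.38
tool_pos: [559.5, -19.2, 180.9]
eef_rot: [180.0, -31.9, 10.0]
force: [0.5, -0.2, 0.5]
gripper_width: 15.3
grip_force: 45.0
```

```bash
python3 -c "
from h import *
c=at('comb',2); print(c['pixels'].max(2)[180:250:3,258:304:2])"
```

```text
[559.5 -19.2 180.9] [-36.6   6.7  40.8 131.8 -44.1  16.  -37.4] 15.319471946773744 [ 0.5 -0.2  0.5]
eye px [[280.79846611 211.92353894]] bar [-23.6  41.7  34.2]
hook px [[280.8, 245.3], [280.3, 209.0], [279.9, 180.1]]
[[203 200 203 202 199 196 191 186 182 176 165 146 149 151 143 145 148 144
  139 134 130 121 110]
 [133 128 129 126 120 112  96  75  56  40  38  37  36  38  45  53  71  86
   92  94  95  95  95]
 [ 97  92  75  54  43  37  37  39  42  48  53  56  53  50  45  40  38  35
   37  41  65 162 215]
 [150  58  35  40  45  51  56  58  58  52  46  38  39  49  54  57  57  54
   48  43  39  50 153]
 [ 92  35  40  52  52  48  43  38  33  33  31  28  30  32  34  36  39  44
   48  52  45  36  44]
 [ 34  37  39  38  35  31  31  33  50  62 107 142 137  92  47  38  31  30
   32  35  38  38  36]
 [ 38  38  36  34  30  85 197 224 233 182 175 227 233 219 186 211 220 168
   38  32  35  37  39]
 [ 39  37  33  31 110 226 240 240 240 218 195 225 233 221 194 212 240 238
  197  66  31  35  37]
 [ 35  33  30 107 224 238 238 238 238 221 190 223 234 224 201 208 237 237
  236 200  74  30  35]
 [ 33  29
[... 746 characters left out ...]
 33  37  37  39  35]
 [ 54  32  35  38  39  47  47  42  38  36  48 121 155 168 168 163 150  99
   47  39  37  34  36]
 [146  76  30  35  39  46  52  56  58  56  57 106 152 167 169 164 154 115
   48  37  33  46 171]
 [237 232 186  98  39  31  33  34  37  40  46  92 147 165 170 166 158 131
   54  42 106 217 245]
 [247 247 247 246 198  38  35  35  34  33  34  82 142 163 169 167 161 142
   73 118 170 228 246]
 [248 248 248 247 192  38  36  37  37  37  37  68 135 159 168 169 163 150
  102 114 160 172 236]
 [225 231 244 247 195  38  36  36  36  36  37  55 126 157 170 174 170 158
  117 122 160 167 224]
 [ 98  98 102 161 134  33  37  36  36  37  36  47 124 181 205 214 206 199
  159  89 109 100  98]]
```

Request:
step_arm(travel=[[0, 0, 0], [0, 0, 0], [0, 0, 0], [0, 0, 0], [0, 0, -0.1], [0, 0, -0.3], [0, 0, -0.6], [0, 0, -0.9]], twist=[[0, 0, 0], [0, 0, 0], [0, 0, 0], [0, 0, 0], [0, 0, 0], [0, 0, 0], [0, 0, 0], [0, 0, 0]], fingers=[0.35, 0.35, 0.35, 0.35, 0.35, 0.35, 0.35, 0.35])

```text
clock: 38.42
tool_pos: [491.4, -29.8, 288.9]
eef_rot: [179.8, -31.6, 10.2]
force: [1.3, 1.5, -1.1]
gripper_width: 30.6
grip_force: 0.0
```

```bash
python3 - <<'E'
from h import *
hung([('cleaner',4),('footfile',3),('comb',2)])
o=get_obs(); print(o['tool_pos'],o['q'].round(1));a=(o['tool_pos'],o['eef_rot'])
for x in [([420,70,290],[180,0,5]),([445,155,220],[180,0,8])]: go(x,cmd=a); a=x
E
```

```text
cleaner 4 wrist pred [[422, 161], [408, 175], [385, 196]] mask 682 (np.int64(373), np.int64(433), np.int64(150), np.int64(199))
cleaner 4 scene pred [[233, 177], [234, 187], [236, 207]] mask 76 (np.int64(231), np.int64(247), np.int64(173), np.int64(209))
footfile 3 wrist pred [[369, 160], [360, 174], [345, 196]] mask 623 (np.int64(340), np.int64(380), np.int64(151), np.int64(205))
footfile 3 scene pred [[247, 186], [248, 196], [249, 216]] mask 63 (np.int64(235), np.int64(249), np.int64(181), np.int64(213))
comb 2 wrist pred [[281, 159], [281, 174], [281, 197]] mask 264 (np.int64(271), np.int64(292), np.int64(152), np.int64(190))
comb 2 scene pred [[269, 200], [269, 210], [270, 230]] mask 93 (np.int64(257), np.int64(277), np.int64(188), np.int64(224))
[493.09482177 -30.77322928 293.57734732] [-39.2 -16.5  34.3 129.6  11.   32.3 -90.9]
travel [-0.319, -0.746, -0.175] twist [-0.007, -0.179, 0.027]
travel [0.215, -0.55, 0.467] twist [0.0, 0.0, -0.017]
```

Request:
step_arm(travel=[[-0.05, -0.1, -0.1], [-0.15, -0.4, -0.12], [-0.319, -0.746, -0.12], [-0.319, -0.746, -0.175], [-0.319, -0.746, -0.175]], twist=[[0, -0.05, 0], [0, -0.1, 0.01], [-0.007, -0.15, 0.027], [-0.007, -0.179, 0.027], [-0.007, -0.179, 0.027]], fingers=[0.4, 0.4, 0.4, 0.4, 0.4])

```text
clock: 39.15
tool_pos: [420.3, 71.2, 285.5]
eef_rot: [-180.0, 0.5, 5.1]
force: [0.5, 0.2, -0.1]
gripper_width: 35.1
grip_force: 0.0
```

Request:
step_arm(travel=[[0.1, -0.2, 0.2], [0.215, -0.4, 0.4], [0.215, -0.55, 0.467], [0.215, -0.55, 0.467]], twist=[[0, 0, -0.01], [0, 0, -0.017], [0, 0, -0.017], [0, 0, -0.017]], fingers=[0.4, 0.4, 0.4, 0.4])

```text
clock: 39.65
tool_pos: [442.8, 155.9, 215.1]
eef_rot: [-179.9, 0.4, 8.2]
force: [-1.0, 0.3, 0.2]
gripper_width: 35.5
grip_force: 0.0
```

```bash
python3 - <<'E'
from h import *
c=shot('wrist'); np.save('w20.npy',c['pixels']); hsv=cv2.cvtColor(c['pixels'],cv2.COLOR_BGR2HSV)
p=proj(c,[[494,165,4],[484,150,4],[440,155,4],[380,144,4]]); print(p.round())
x,y=p[0].astype(int); print(hsv[y-20:y+20:3,x-20:x+20:3,1]); print(hsv[y-20:y+20:3,x-20:x+20:3,2])
look('nailbrush',[494,165])
E
```

```text
[[280. 136.]
 [292. 146.]
 [282. 182.]
 [284. 231.]]
[[110 108 110 109 108 109 110 109 109 109 109 109   7   4]
 [108 108 108 109 107 108 108 110 109 108 109 108  14  17]
 [109 108 109 109 108 109  96  70  95 108 109 105  14  40]
 [100 107 109 110  80  12  10   5  13  14  52  95  41  67]
 [ 37  25  30   2  13   7  15  21  26  29  27  25  42  90]
 [ 69  42  11  31  29  30  44  46  43  38  28  30  39  84]
 [108 109  91  29  28  86  95  70  40   9  22  29  42  46]
 [108 109  94  28  24 105 108 108 110 108   9  28   9  88]
 [108 108 100  28  28  99 107 108 108 106  14  29  29 111]
 [110 108 106  19  29  10 103 108 106  37  29  30  67 109]
 [110 109 108  84  27  30  26  13  23  28  30  39  80 108]
 [108 109 108 110  64  25  29  29  29  28   7  42  97 108]
 [109 109 110 109 108  31  29  28  29  29   4  34 106 110]
 [107 109 110 109 109  40  29  29  29  29  27  16 108 108]]
[[200 200 200 202 203 205 207 208 208 208 211 209 230 234]
 [200 200 200 202 202 205 205 207 208 210 210 207 241 225]
 [199 200 202 203 205 206 202 197 203 208 208 207 247 197]
 [202 201 197 202 192 216 246 251 244 226 1
[... 210 characters left out ...]
 168 126 128 128 128 128 138 191 138 130]
 [125 125 125 181 174 126 126 127 127 127 147 192 134 129]
 [123 125 125 158 194 147 126 127 128 130 187 177 130 129]
 [123 124 123 124 171 194 176 152 166 190 189 171 131 128]
 [123 124 123 123 124 163 183 196 191 174 139 183 129 128]
 [122 124 123 122 123 131 195 197 199 196 140 173 127 128]
 [121 122 123 122 124 128 196 199 200 199 162 157 128 128]]
[443.3 154.9 215.9] [-179.9    0.4    8.1] [ -47.     8.8   24.9  113.8   -4.5   58.7 -101.9]
nailbrush {'eye': array([492. , 164.3]), 'hole': array([17.6, 22.4]), 'head': 7.0, 'off': -3.8, 'len': 450.5, 'area': 31099}
[460.23852315 160.40018101]
travel [0.123, -0.022, 1.426] twist [-0.0, 0.002, 0.006]
```

```bash
python3 - <<'E'
from h import *
c=shot('wrist'); im=c['pixels']; hsv=cv2.cvtColor(im,cv2.COLOR_BGR2HSV)
m=(hsv[...,1]<62)&(hsv[...,2]>110)
for y in range(112,236,4):
    r=np.where(np.diff(np.r_[0,m[y,240:325].astype(int),0]))[0]+240; print(y,r.reshape(-1,2).tolist())
print(plane(c,[[281.5,138.3]],4))
E
```

```text
112 [[293, 298]]
116 [[293, 298]]
120 [[292, 297]]
124 [[240, 245], [272, 287], [292, 297]]
128 [[240, 296]]
132 [[265, 303]]
136 [[264, 272], [287, 325]]
140 [[265, 272], [286, 294], [321, 325]]
144 [[266, 277], [282, 294]]
148 [[269, 293]]
152 [[273, 292]]
156 [[273, 292]]
160 [[273, 291]]
164 [[273, 291]]
168 [[273, 290]]
172 [[274, 289]]
176 [[274, 289]]
180 [[274, 289]]
184 [[274, 289]]
188 [[275, 290]]
192 [[275, 290]]
196 [[275, 290]]
200 [[275, 290]]
204 [[275, 293]]
208 [[272, 276], [291, 295]]
212 [[272, 276], [290, 295]]
216 [[273, 277], [290, 295]]
220 [[273, 277], [291, 295]]
224 [[273, 277], [291, 295]]
228 [[273, 277], [291, 296]]
232 [[274, 278], [291, 296]]
[[492.54712435 161.20038006   4.        ]]
```

```bash
python3 - <<'E'
from h import *
c=shot('wrist'); P=plane(c,[[279.6,137.2],[281.5,174],[282.2,190],[282.6,200]],4)[:,:2];print(P)
u=P[0]-P[3]; t=np.arctan2(u[1],u[0]); print(np.degrees(t)); g=P[0]-32*np.array([np.cos(t),np.sin(t)]); print(g)
go(([*g,80],[180,0,np.degrees(t)]),([*g,2.5],[180,0,np.degrees(t)]))
E
```

```text
[[493.75878424 163.46824687]
 [451.02945418 155.21928811]
 [431.86351134 151.66513625]
 [419.63396844 149.44121373]]
10.715674696802333
[462.31680133 157.51831322]
travel [0.129, -0.002, 0.912] twist [-0.001, 0.002, -0.015]
travel [0.132, -0.001, 1.429] twist [-0.001, 0.002, -0.015]
```

Request:
step_arm(travel=[[0.06, 0, 0.3], [0.129, -0.002, 0.6], [0.129, -0.002, 0.912], [0.129, -0.002, 0.912], [0.129, -0.002, 0.912]], twist=[[0, 0, -0.015], [0, 0, -0.015], [0, 0, -0.015], [0, 0, -0.015], [0, 0, -0.015]], fingers=[0.4, 0.4, 0.4, 0.4, 0.4])

```text
clock: 40.48
tool_pos: [462.7, 158.3, 81.0]
eef_rot: [-179.9, 0.3, 10.8]
force: [-0.6, 0.0, 0.5]
gripper_width: 34.9
grip_force: 0.0
```

```bash
python3 - <<'E'
from h import *
o=get_obs();print(o['tool_pos'],o['eef_rot'])
c=shot('wrist'); im=c['pixels']; hsv=cv2.cvtColor(im,cv2.COLOR_BGR2HSV); m=(hsv[...,1]<62)&(hsv[...,2]>110)
print(proj(c,[[493.8,163.5,4],[462.3,157.5,4]]))
for y in range(130,245,5):
    r=np.where(np.diff(np.r_[0,m[y,230:335].astype(int),0]))[0]+230; print(y,r.reshape(-1,2).tolist())
go(([462.3,157.5,2.5],[180,0,10.7]))
E
```

```text
[462.7231392  158.34935514  80.9937365 ] [-179.88764248    0.30376663   10.77623953]
[[282.18742635 179.13124616]
 [282.16002198 219.23667022]]
130 [[307, 314]]
135 [[306, 313]]
140 [[305, 312]]
145 [[304, 311]]
150 [[303, 310]]
155 [[302, 309]]
160 [[230, 248], [269, 294], [301, 308]]
165 [[236, 298], [300, 307]]
170 [[260, 306]]
175 [[259, 270], [291, 327]]
180 [[259, 269], [293, 304], [317, 335]]
185 [[259, 271], [291, 303]]
190 [[262, 277], [285, 302]]
195 [[266, 301]]
200 [[270, 300]]
205 [[270, 299]]
210 [[270, 298]]
215 [[270, 297]]
220 [[271, 295]]
225 [[271, 294]]
230 [[271, 293]]
235 [[271, 292]]
240 [[271, 292]]
travel [-0.005, 0.009, 0.526] twist [-0.001, 0.001, 0.001]
```

Request:
step_arm(travel=[[-0.003, 0.006, 0.3], [-0.003, 0.006, 0.46], [-0.003, 0.006, 0.526], [-0.003, 0.006, 0.526], [-0.003, 0.006, 0.526], [-0.003, 0.006, 0.526], [-0.003, 0.006, 0.526], [-0.003, 0.006, 0.526], [-0.003, 0.006, 0.526]], twist=[[0, 0, 0], [0, 0, 0], [0, 0, 0], [0, 0, 0], [0, 0, 0], [0, 0, 0], [0, 0, 0], [0, 0, 0], [0, 0, 0]], fingers=[0.4, 0.4, 0.4, 0.4, 0.4, 0.1, 0.1, 0.1, 0.1], newtons=45)

```text
clock: 41.65
tool_pos: [461.0, 157.8, 0.8]
eef_rot: [-179.9, 0.4, 10.8]
force: [-0.5, -0.3, 5.7]
gripper_width: 15.4
grip_force: 45.0
```

Request:
step_arm(travel=[[0, 0, -0.2], [0, 0, -0.5], [0, 0, -0.9], [0, 0, -1], [0, 0, -1]], twist=[[0, 0, 0], [0, 0, 0], [0, 0, 0], [0, 0, 0], [0, 0, 0]], fingers=[0.1, 0.1, 0.1, 0.1, 0.1])

```text
clock: 42.28
tool_pos: [462.1, 158.1, 150.8]
eef_rot: [-179.9, 0.3, 10.9]
force: [0.2, -0.0, -0.6]
gripper_width: 15.6
grip_force: 45.0
```

```bash
python3 - <<'E'
from h import *
carry(1)
o=get_obs();a=(o['tool_pos'],o['eef_rot'])
for q in [([475,60,270],RT(75,10)),eyepose(1,-68,87,60,10,32,-1.6)]: go(q,cmd=a); a=(q[0],q[1].as_euler('xyz',degrees=True)); print(np.round(q[0]))
E
```

```text
[462.1 158.1 150.8] [-45.5  15.8  25.3 115.8  -8.9  50.5 -94.4] 15.571799258575508
travel [-0.227, 0.849, -0.94] twist [-0.001, 0.085, 0.005]
[453.6  26.4 291.7]
travel [0.199, 0.052, 0.398] twist [0.0, 0.094, 0.0]
[498.6  26.4 241.7]
travel [-0.044, 0.656, -0.796] twist [-0.001, 0.085, 0.005]
[475  60 270]
travel [0.092, 0.247, 0.269] twist [0.0, 0.083, 0.0]
[505.  28. 235.]
```

Request:
step_arm(travel=[[0, 0.05, -0.35], [-0.02, 0.2, -0.7], [-0.044, 0.5, -0.796], [-0.044, 0.656, -0.796], [-0.044, 0.656, -0.796]], twist=[[0, 0.02, 0], [0, 0.04, 0], [0, 0.085, 0.005], [0, 0.085, 0.005], [0, 0.085, 0.005]], fingers=[0.1, 0.1, 0.1, 0.1, 0.1])

```text
clock: 42.9
tool_pos: [474.0, 58.5, 268.4]
eef_rot: [-179.8, -14.8, 9.8]
force: [-0.2, 1.0, -0.4]
gripper_width: 15.4
grip_force: 45.0
```

Request:
step_arm(travel=[[0.03, 0.1, 0.05], [0.05, 0.2, 0.13], [0.092, 0.247, 0.2], [0.092, 0.247, 0.269], [0.092, 0.247, 0.269], [0.092, 0.247, 0.269]], twist=[[0, 0.03, 0], [0, 0.06, 0], [0, 0.083, 0], [0, 0.083, 0], [0, 0.083, 0], [0, 0.083, 0]], fingers=[0.1, 0.1, 0.1, 0.1, 0.1, 0.1])

```text
clock: 43.65
tool_pos: [505.0, 28.2, 234.1]
eef_rot: [-179.8, -29.8, 9.9]
force: [-0.8, -1.4, 0.1]
gripper_width: 15.2
grip_force: 45.0
```

```bash
python3 - <<'E'
from h import *
c=at('nailbrush',1); ins(1,10,33,-2.2,60,58)
hsv=cv2.cvtColor(c['pixels'],cv2.COLOR_BGR2HSV); m=(hsv[...,1]<62)&(hsv[...,2]>110)
for y in range(160,260,4):
    r=np.where(np.diff(np.r_[0,m[y,240:325].astype(int),0]))[0]+240; print(y,r.reshape(-1,2).tolist())
E
```

```text
[505.   28.2 234.1] [-44.   -7.5  33.8 132.4   9.   24.4 -96.5] 15.1978988025526 [-0.8 -1.4  0.1]
eye px [[280.87082741 211.97128222]] bar [-67.7  98.5  86.4]
hole [280.3 209.1] 998.5 (262, 191, 36, 38)
hole [156.3 196.6] 8050.0 (91, 142, 122, 115)
hook px [[281.3, 183.6], [281.0, 164.1], [280.7, 143.6]]
travel [0.023, 0.002, 0.096] twist [-0.001, 0.001, -0.0]
travel [0.037, 0.002, 0.165] twist [-0.001, 0.001, -0.0]
travel [0.048, 0.001, 0.241] twist [-0.001, 0.001, -0.0]
travel [0.059, 0.001, 0.316] twist [-0.001, 0.001, -0.0]
travel [0.071, 0.0, 0.388] twist [-0.001, 0.001, -0.0]
travel [0.078, 0.0, 0.442] twist [-0.001, 0.001, -0.0]
travel [0.086, -0.0, 0.477] twist [-0.001, 0.012, -0.001]
160 [[254, 287], [294, 325]]
164 [[278, 325]]
168 [[279, 287], [294, 325]]
172 [[279, 288], [294, 325]]
176 [[279, 288], [295, 325]]
180 [[272, 291], [295, 322]]
184 [[261, 320]]
188 [[258, 324]]
192 [[255, 325]]
196 [[252, 270], [292, 325]]
200 [[250, 267], [295, 325]]
204 [[249, 264], [295, 325]]
208 [[249, 264], [295, 325]]
212 [[250, 264], [295, 325]]
216 [[250, 264], [295, 325]]
220 [[250, 267], [295, 325]]
224 [[253, 271], [291, 325]]
228 [[256, 325]]
232 [[259, 325]]
236 [[263, 300], [308, 313]]
240 [[266, 298], [308, 312]]
244 [[266, 298], [307, 312]]
248 [[266, 298], [311, 312]]
252 [[266, 297]]
256 [[249, 250], [267, 296]]
```

Request:
step_arm(travel=[[0.023, 0.002, 0.096], [0.037, 0.002, 0.165], [0.048, 0.001, 0.241], [0.059, 0.001, 0.316], [0.071, 0, 0.388], [0.071, 0, 0.388], [0.078, 0, 0.442], [0.078, 0, 0.45], [0.078, 0, 0.45]], twist=[[0, 0, 0], [0, 0, 0], [0, 0, 0], [0, 0, 0], [0, 0, 0], [0, 0, 0], [0, 0, 0], [0, 0, 0], [0, 0, 0]], fingers=[0.1, 0.1, 0.1, 0.1, 0.1, 0.1, 0.1, 0.1, 0.1])

```text
clock: 44.82
tool_pos: [547.5, 35.1, 181.7]
eef_rot: [-179.8, -29.8, 9.8]
force: [-0.5, -0.3, -0.5]
gripper_width: 15.3
grip_force: 45.0
```

```bash
python3 - <<'E'
from h import *
c=at('nailbrush',1)
hsv=cv2.cvtColor(c['pixels'],cv2.COLOR_BGR2HSV); print(hsv[176:256:4,250:312:3,1]); print(hsv[176:256:4,250:312:3,2])
E
```

```text
[547.5  35.1 181.7] [-44.9   5.   40.  131.8 -20.7  15.4 -67.5] 15.332452609281024 [-0.5 -0.3 -0.5]
eye px [[280.86796944 211.9682844 ]] bar [-24.6  97.3  34. ]
hole [289.6 220.9] 418.5 (284, 193, 15, 58)
hole [274.6 218.4] 467.0 (262, 191, 21, 60)
hook px [[279.5, 245.4], [279.4, 207.1], [279.0, 177.9]]
[[ 24  21  14  17  21  20  18  19  20  20  21  20  20  20  19  21  20  20
   20  20  21]
 [103  14  19  20  20  21  21  24  28  25  18  19  29  28  22  19  19  18
   18  18  19]
 [110  92  12  19  29  26  18  15  10   6   4   4   8  11  16  18  29  25
   21  19  20]
 [111 109 106  17  16   6   5   7  10  15  19  18  15   9   6   6   9  19
   23  13  12]
 [109 106  10  18  15  16  20  27  30  29  26  27  29  30  26  18  16  16
   20  22  12]
 [107   9  19  15  16  25  16  90  90  20  21  21  45 104  69  28  21  16
   16  21  22]
 [ 13  18  15  17  24  15 105 110  95  20  12  20  25 110 109  82  31  20
   16  16  21]
 [ 16  17  17  25  21 105 110 110 102  20  13  20   8 109 109  98  22  30
   18  16  20]
 [ 14  18  18  22  14 107 109 110 102  19  18  19   5 109 109 101  20  29
   18  1
[... 2067 characters left out ...]
9 244 246 238 199 176 163 126 162 162 148 112 129 221 243 246
  242 219 174]
 [182 182 161 227 243 246 242 242 234 150 160 163 151 204 243 243 246 241
  217 228 244]
 [181 180 183 165 225 243 247 248 248 162 159 164 154 197 248 246 240 213
  236 246 246]
 [181 181 184 186 169 174 208 227 237 166 158 164 155 142 223 199 164 170
  243 246 246]
 [181 182 182 185 187 178 232 245 245 181 157 164 157 154 244 211 120 163
  241 246 246]
 [182 183 184 184 186 179 229 245 244 180 155 165 158 143 240 203 115 159
  243 246 246]
 [170  94  92  92  95 159 227 244 244 201 157 180 174 143 211 200 101 109
   99  99 135]
 [108  93  93  93  92  64 225 244 244 208 198 226 219 187 235 195  77  92
   92  93  93]]
```

Threaded. Release and back off gently.

Request:
step_arm(travel=[[0, 0, 0], [0, 0, 0], [0, 0, 0], [0, 0, 0], [0, 0, -0.1], [0, 0, -0.25], [0, 0, -0.45], [0, 0, -0.6]], twist=[[0, 0, 0], [0, 0, 0], [0, 0, 0], [0, 0, 0], [0, 0, 0], [0, 0, 0], [0, 0, 0], [0, 0, 0]], fingers=[0.35, 0.35, 0.35, 0.35, 0.35, 0.35, 0.35, 0.35])

```text
clock: 45.88
tool_pos: [503.3, 27.1, 260.6]
eef_rot: [-179.8, -29.9, 9.8]
force: [1.0, 0.2, -0.4]
gripper_width: 31.0
grip_force: 0.0
```

```bash
python3 - <<'E'
from h import *
o=get_obs(); print(o['q'].round(1)); a=(o['tool_pos'],o['eef_rot'])
go(([400,20,300],[180,0,8]))
E
```

```text
[ -50.2  -11.9   37.7  130.6   15.6   29.7 -102.9]
travel [-0.464, -0.073, -0.569] twist [-0.004, -0.166, 0.01]
```

Back off, let everything settle, and check with the last picture.

Request:
step_arm(travel=[[-0.1, 0, -0.05], [-0.25, -0.04, -0.15], [-0.4, -0.07, -0.3], [-0.464, -0.073, -0.5], [-0.464, -0.073, -0.569], [-0.464, -0.073, -0.569], [-0.464, -0.073, -0.569], [-0.464, -0.073, -0.569], [-0.464, -0.073, -0.569], [-0.464, -0.073, -0.569]], twist=[[0, -0.05, 0], [0, -0.1, 0], [0, -0.15, 0.01], [0, -0.166, 0.01], [0, -0.166, 0.01], [0, -0.166, 0.01], [0, -0.166, 0.01], [0, -0.166, 0.01], [0, -0.166, 0.01], [0, -0.166, 0.01]], fingers=[0.4, 0.4, 0.4, 0.4, 0.4, 0.4, 0.4, 0.4, 0.4, 0.4])

```text
clock: 47.12
tool_pos: [400.4, 20.1, 298.8]
eef_rot: [-179.4, 0.1, 8.2]
force: [0.4, -0.4, 0.4]
gripper_width: 35.2
grip_force: 0.0
```

Request:
step_arm(travel=[[0, 0, 0], [0, 0, 0], [0, 0, 0], [0, 0, 0], [0, 0, 0], [0, 0, 0], [0, 0, 0], [0, 0, 0], [0, 0, 0], [0, 0, 0]], twist=[[0, 0, 0], [0, 0, 0], [0, 0, 0], [0, 0, 0], [0, 0, 0], [0, 0, 0], [0, 0, 0], [0, 0, 0], [0, 0, 0], [0, 0, 0]], fingers=[0.4, 0.4, 0.4, 0.4, 0.4, 0.4, 0.4, 0.4, 0.4, 0.4])

```text
clock: 48.38
tool_pos: [400.4, 20.1, 298.9]
eef_rot: [-179.3, 0.1, 8.2]
force: [0.3, -0.2, -0.5]
gripper_width: 35.2
grip_force: 0.0
```

```bash
python3 - <<'E'
from h import *
o=get_obs(); print(o['tool_pos'],o['clock'])
s=shot('scene'); w=shot('wrist')
a=cv2.resize(s['pixels'][110:330,150:450],(400,293),interpolation=cv2.INTER_CUBIC); b=w['pixels'][0:300,60:460]
s2=cv2.resize(s['pixels'][150:260,210:310],(400,440),interpolation=cv2.INTER_CUBIC)
L=np.vstack([a,b]); L=L[:593]; Rr=np.vstack([s2,np.zeros((153,400,3),np.uint8)]); cv2.imwrite('pics/fin.png',np.hstack([L,Rr]))
E
```

```text
[400.40020917  20.09029277 298.91864185] 48.375
```

View pics/fin.png

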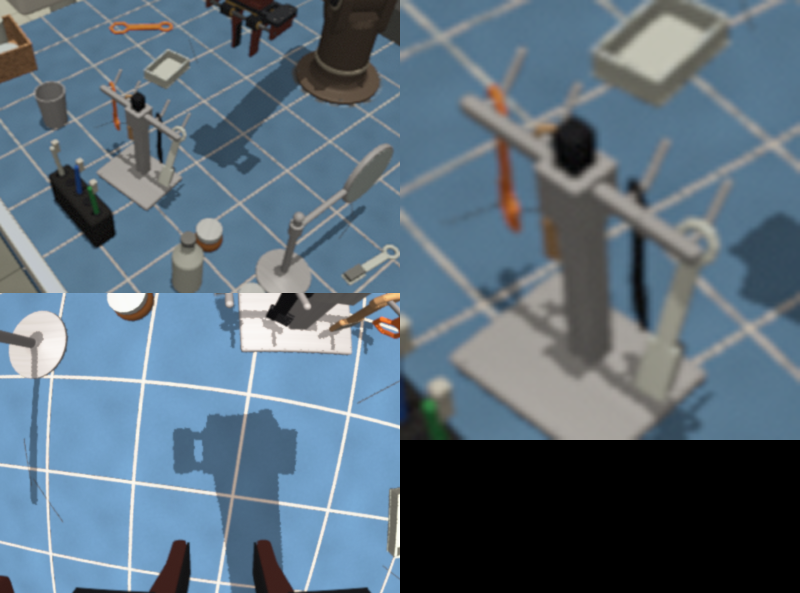

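All four tools hang on the hooks and the mirror points to the front. I'll let the swinging die down, then hand the job in.

Request:
step_arm(travel=[[0, 0, 0], [0, 0, 0], [0, 0, 0], [0, 0, 0], [0, 0, 0], [0, 0, 0], [0, 0, 0], [0, 0, 0], [0, 0, 0], [0, 0, 0]], twist=[[0, 0, 0], [0, 0, 0], [0, 0, 0], [0, 0, 0], [0, 0, 0], [0, 0, 0], [0, 0, 0], [0, 0, 0], [0, 0, 0], [0, 0, 0]], fingers=[0.4, 0.4, 0.4, 0.4, 0.4, 0.4, 0.4, 0.4, 0.4, 0.4])

```text
clock: 49.72
tool_pos: [400.4, 20.1, 298.9]
eef_rot: [-179.3, 0.1, 8.2]
force: [-0.6, -0.3, -0.0]
gripper_width: 35.2
grip_force: 0.0
```

Request:
step_arm(travel=[[0, 0, 0], [0, 0, 0], [0, 0, 0], [0, 0, 0], [0, 0, 0], [0, 0, 0], [0, 0, 0], [0, 0, 0], [0, 0, 0], [0, 0, 0]], twist=[[0, 0, 0], [0, 0, 0], [0, 0, 0], [0, 0, 0], [0, 0, 0], [0, 0, 0], [0, 0, 0], [0, 0, 0], [0, 0, 0], [0, 0, 0]], fingers=[0.4, 0.4, 0.4, 0.4, 0.4, 0.4, 0.4, 0.4, 0.4, 0.4])

```text
clock: 50.98
tool_pos: [400.4, 20.1, 298.9]
eef_rot: [-179.3, 0.1, 8.2]
force: [0.1, -0.1, -1.3]
gripper_width: 34.6
grip_force: 0.0
```

Request:
step_arm(travel=[[0, 0, 0], [0, 0, 0], [0, 0, 0], [0, 0, 0], [0, 0, 0], [0, 0, 0], [0, 0, 0], [0, 0, 0], [0, 0, 0], [0, 0, 0]], twist=[[0, 0, 0], [0, 0, 0], [0, 0, 0], [0, 0, 0], [0, 0, 0], [0, 0, 0], [0, 0, 0], [0, 0, 0], [0, 0, 0], [0, 0, 0]], fingers=[0.4, 0.4, 0.4, 0.4, 0.4, 0.4, 0.4, 0.4, 0.4, 0.4])

```text
clock: 52.22
tool_pos: [400.4, 20.1, 298.9]
eef_rot: [-179.3, 0.1, 8.2]
force: [0.1, 0.0, -0.2]
gripper_width: 35.0
grip_force: 0.0
```

```bash
python3 - <<'E'
from h import *
a=shot('scene')['pixels'].astype(int)
for _ in range(4): b=shot('scene')
d=np.abs(b['pixels'].astype(int)-a)[150:260,210:310].max(2); print('moving px',(d>40).sum())
hung([('cleaner',4),('footfile',3),('comb',2),('nailbrush',1)])
from station import job; print(job.job_done())
E
```

```text
moving px 148
cleaner 4 wrist pred [[494, 13], [473, 21], [439, 35]] mask 1168 (np.int64(427), np.int64(505), np.int64(1), np.int64(44))
cleaner 4 scene pred [[233, 177], [234, 187], [236, 207]] mask 74 (np.int64(232), np.int64(247), np.int64(172), np.int64(211))
footfile 3 wrist pred [[444, 3], [427, 14], [399, 30]] mask 685 (np.int64(389), np.int64(455), np.int64(0), np.int64(41))
footfile 3 scene pred [[247, 186], [248, 196], [249, 216]] mask 80 (np.int64(235), np.int64(249), np.int64(174), np.int64(214))
comb 2 wrist pred [[354, -5], [346, 7], [333, 27]] mask 587 (np.int64(327), np.int64(365), np.int64(0), np.int64(32))
comb 2 scene pred [[269, 200], [269, 210], [270, 230]] mask 69 (np.int64(257), np.int64(271), np.int64(188), np.int64(230))
nailbrush 1 wrist pred [[287, -6], [287, 7], [286, 28]] mask 254 (np.int64(277), np.int64(298), np.int64(0), np.int64(39))
nailbrush 1 scene pred [[284, 210], [284, 220], [284, 239]] mask 187 (np.int64(272), np.int64(295), np.int64(199), np.int64(250))
the job is handed in; nothing more can be done
None
```

The job is handed in: the mirror arm points straight to the front, the hook bar is home with its hooks forward, and the nail brush, comb, foot file and tongue cleaner hang on hooks 1 to 4, though some tools were still swinging slightly at hand-in.

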